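# Seat a tube blank in the inclined V-blocks and press it home

## Task

Take the thicker of the two aluminium tubes from the wooden cradle and lower it gently, without dropping it, into the pair of V-blocks on the tilted plate, so that it lies along both Vs with its lower end against the stop. Let go of it, then push down on it with the gripper, at about 10 to 15 N, to make sure it is fully home ready for clamping, and back away. Leave the thinner tube and the other things on the bench where they are.

Things in the scene. Friction and masses are not known exactly. Their poses are not given: they have to be found in the camera images.
- tube_center (a point): Centre of the workpiece: a plain round aluminium tube with dark bores at its ends, 32 mm in diameter, 120 mm long, about 0.14 kg; treat it as a solid cylinder. Its x axis runs along the tube, either way round. It starts lying level in one of the two places of the wooden cradle, centre 46 mm above the bench.
- rack: Fixed wooden cradle, origin under its centre, 130 mm along x, 220 mm along y; two places at y = -50 and +50 mm, the tubes lying along x (up to 8 mm off centre). 10 mm baseboard; two cross bearers 20 mm wide at x = -45 and +45 mm, tops 30 mm above the bench, with 8 mm high stop blocks beside each tube. Between the bearers the fingers have 70 mm of room down to the baseboard.
- seat (a point): Where the tube's centre must end: on the centre line of the V-blocks, its lower end at the stop; about 107 mm above the bench. Frame tilted 30 degrees with the plate: x runs along the Vs and points up the slope (high end farther from the robot), y is level across the Vs, z is square to the plate, up out of the Vs, leaning towards the robot.
- vblocks: Fixed rigid tilted grey plate with two steel V-blocks; axes as seat, origin on the plate's top, 44.6 mm below the seat. In it: 90 degree grooves open to +z, x -53 to -27 and 27 to 53 mm, 60 mm wide, groove bottom z = 22, tops z = 46 mm. Between them a 54 mm gap for fingers, free to the plate. Stop: tab with face at x = -60 mm, 44 mm wide, top z = 54 mm. Plate 165 x 90 mm.
- rod_center (a point): Centre of the other, thinner aluminium tube, 22 mm in diameter, 120 mm long, in the other place of the cradle, 100 mm to the side of the workpiece and parallel to it; its centre 41 mm above the bench. To be left alone.
- jar: White jar with grey lid, 52 mm in diameter, 60 mm tall, origin at the centre of its underside. Bystander.
- wrench: Steel wrench lying on the bench beyond the cradle. Bystander, less than 20 mm high.
- hammer: Hammer lying on the bench, left side. Bystander, less than 50 mm high.
- riveter: Round black and steel rivet hammer, 200 mm long, 42 mm in diameter, lying on the bench, right side. Bystander.
- pin_tray: Grey open tray with compartments, 120 x 160 x 30 mm, origin at the centre of its underside, left side. Bystander.
Things that resemble listed ones, but are neither listed nor needed, are in the scene too. Leave any purple or turquoise look-alike of the part that bears tube_center alone. What is shaped like the part that bears seat but yellow is not meant.

How it is judged:
By the outcome, as a careful person would: the job done as asked, in the order asked, and still so for the second after the job is handed in, with the robot touching nothing.
It also fails if it takes over 45 s, if anything falls off the work surface, if the arm or the gripper's body presses on something with over 40 N, if the wrist force passes 120 N, or if a joint passes its speed limit or range.

## Robot

A 7-joint arm with a two-finger parallel gripper is mounted at the origin on the work surface. World frame = base frame: x ahead of the robot, y to its left, z up, the work surface at z = 0. Lengths are in m, angles in rad, forces in N, time in s.
With the tool pointing down it reaches from about 0.425 to 0.95 m from the base axis. Payload 4.7 kg.
Tool frame: the origin (TCP) lies on the centre line of the jaws, within the pads' length; the fingertips stand 25 mm ahead of it and the grasp point (between the pads) lies 6 mm ahead of it; z points along the fingers, y is the direction in which the jaws open and shut (so a half turn about z gives the same grasp; the last joint's range is limited). The gripper opens to 87 mm and grips with 3 to 60 N. Pads are 19 mm wide; open, the fingers measure 117 mm over their backs; the gripper's body (75 mm by 190 mm) begins 51 mm behind the grasp point.
Start: joints at [1.257, 0.469, -0.049, 1.532, 0.024, 1.141, -0.082], TCP at [0.19, -0.648, 0.215] pointing down, gripper open.
Joint ranges: [-2.59, 2.59], [-0.33, 1.99], [-1.39, 1.29], [0.1, 2.45], [-1.04, 4.18], [0.21, 1.99], [-2.66, 2.66]. Speed limits (rad/s): [2.57, 2.57, 3.14, 3.14, 3.14, 3.14, 3.14].

## Interface

Orientations are given as a unit quaternion [w, x, y, z].
In Python, from rig import env gives the robot as it stands. The module is installed in compiled form; this text tells all that it offers.
- The arm moves only by the tool arm_command, never from a script. Its arguments are lists of equal length, an entry for each row: "linear": the shift along the tool's x, y, z in cm, a list of three; "turn": the turn about the tool's z in degrees. A call has exactly 10 rows; each row shifts and turns the commanded pose from where the row before left it, along the tool's axes as they then stand; what a row does not reach is not made up. A row lasts 1/10 s, in which the tool goes at most 50 mm and 8.59 degrees, less where a joint would pass 70% of its speed; a pose out of reach is approached as far as the arm can. A call with a gripper value outside its range is refused whole. "jaw" is the gripper command: -1 is fully open, 1 is shut, values between are in proportion, set as the call begins (left out, the last holds). The fingers move at their own pace and stop on an object; the grip force is fixed at half the most. Time passes only in rows, so rows that do not move let the fingers close, or fill a call up. It gives the time, the measured TCP pose, the force and the opening at its end, in the units of the state.
- env.state(): the state, without advancing time (a new reading comes with each control period).
- env.camera(name): name is "scene" or "side" or "wrist"; returns a dict with "frame" (400x640x3 uint8, red, green, blue), "camera_matrix" (3x3 intrinsics, pixels), "rvec" (rotation vector, rad) and "tvec" (3), from world to camera coordinates, as OpenCV has them. Camera axes: x right, y down, z forward; pixel columns grow to the right and rows downward; lengths in m; the calibration is good to about 2 mm. A picture is of the moment at which its call begins. There is no depth.
- env.hand_in(): hands the job in, once; it reports no verdict.
The state is a dict: "t": time; "joints": joint angles; "qvel": joint speeds; "effort": joint torques, N m; "ee_pos": TCP position; "tcp_rot": TCP orientation; "contact_force": force on the tool from outside, world axes, zero at the start; "ft_torque": the same for the moment, N m; "grip_width": opening from 0.0 (shut) to 1.0 (fully open).
Only numpy, scipy, OpenCV 4.12 (cv2) and the standard library are available. Lean on these libraries where they do the work, as an engineer would, in place of code of your own. Each camera call takes 0.05 s, during which the arm holds its last target.

## Working session

There is one attempt and no reset: what is moved stays moved. The work goes in short steps, Python scripts to look and compute and a tool call to move; the robot and the scene stay as the last step left them, time stands still between calls to the robot, and variables do not carry over. Pictures are saved under pics/ and viewed, and the job is handed in when it is done.

Besides the shell and the picture viewer there is one more tool, called after "Call:" by a JSON object that holds its "api" and its "payload". arm_command: Moves the arm, as the interface text tells. Its arguments: {"type":"object","properties":{"linear":{"type":"array","items":{"type":"array","items":{"type":"number"}}},"turn":{"type":"array","items":{"type":"number"}},"jaw":{"type":"number"}},"required":["linear","turn"]}

```bash
mkdir -p pics
python3 - <<'E'
from rig import env
import cv2
for n in ["scene","side","wrist"]:
    c=env.camera(n); cv2.imwrite(f"pics/{n}0.png",c["frame"][:,:,::-1])
    print(n,c["camera_matrix"].tolist(),c["rvec"],c["tvec"])
s=env.state()
for k in s: print(k,s[k])
E
```

```text
scene [[451.6237321189987, 0.0, 320.607809515487], [0.0, 451.6237321189987, 189.7827501124743], [0.0, 0.0, 1.0]] [ 1.44807147  2.359041   -0.70273897] [ 0.25735829 -0.37994807  1.58369511]
side [[456.6439331849866, 0.0, 314.8021443779658], [0.0, 456.6439331849866, 193.96534117507852], [0.0, 0.0, 1.0]] [ 2.29916707 -0.24794167  0.08895898] [-0.56874542  0.14153332  1.21167568]
wrist [[318.7612362646427, 0.0, 319.398788038579], [0.0, 318.7612362646427, 198.91697079563275], [0.0, 0.0, 1.0]] [-2.31584552  1.73518772  0.26210567] [-0.67438236 -0.03539017  0.39126052]
t 0.15
joints [ 1.25707625  0.46928137 -0.04858239  1.53339374  0.02406056  1.14099715
 -0.08233179]
qvel [-9.28853429e-04 -2.15057404e-03 -3.91303803e-04 -5.08367149e-03
 -2.08140692e-03  7.84851614e-05 -5.78926161e-04]
effort [ 2.26674056e-04 -5.08428884e+01 -8.10278230e-02 -2.36416715e+01
 -6.13580039e-02  3.56748467e-02  8.98084227e-05]
ee_pos [ 0.18955684 -0.64735956  0.2140344 ]
tcp_rot [-7.39474922e-04  9.89878981e-01  1.41912094e-01 -1.13942917e-04]
contact_force [ 0.08495893  0.15016651 -0.49866373]
ft_torque [-0.00029663  0.03948557 -0.05247357]
grip_width 0.999665722202342
```

View pics/scene0.png

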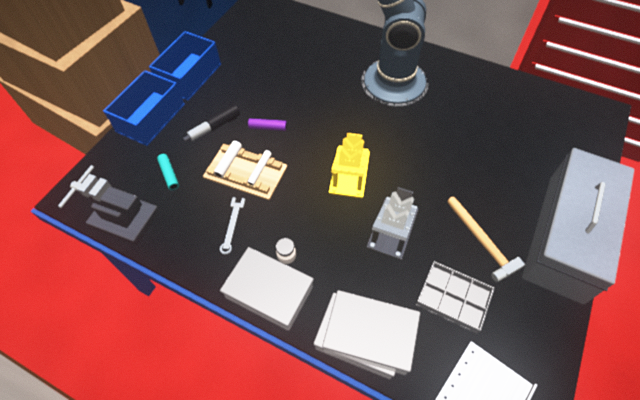

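View pics/side0.png

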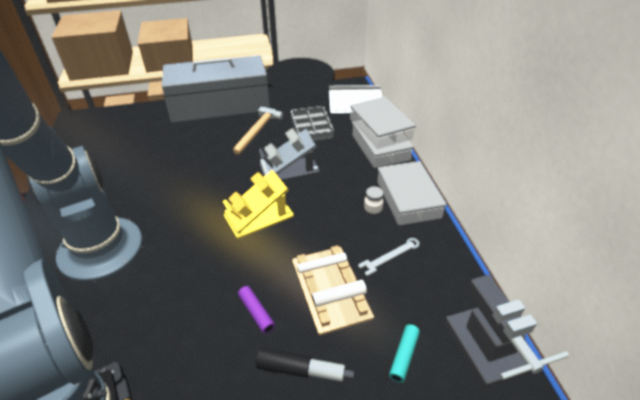

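View pics/wrist0.png

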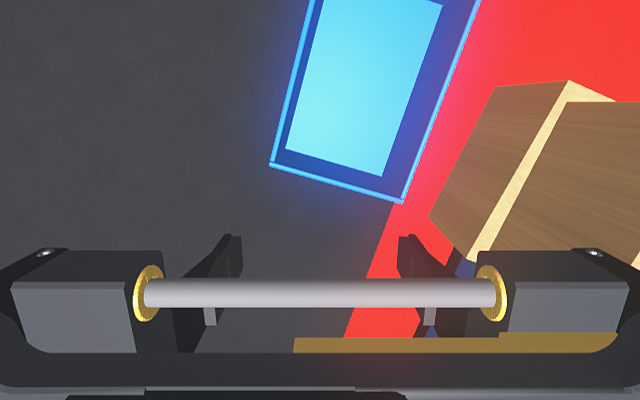

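The scene view shows the cradle near (245,170), with the thicker tube at about (228,157). The grey V-block plate is at about (394,220), and the yellow look-alike at (350,165). In the side view the cradle is at (332,285) and the grey V-blocks are at (289,155). I'll zoom in on these.

```bash
cat > h.py <<'E'
import numpy as np, cv2
from scipy.spatial.transform import Rotation as R
def proj(c,P):
    p,_=cv2.projectPoints(np.asarray(P,float).reshape(-1,1,3),c["rvec"],c["tvec"],c["camera_matrix"],None); return p.reshape(-1,2)
def ray(c,uv):
    Rm=cv2.Rodrigues(np.asarray(c["rvec"]))[0]; o=-Rm.T@np.asarray(c["tvec"]).ravel()
    d=Rm.T@np.linalg.inv(c["camera_matrix"])@np.array([uv[0],uv[1],1.]); return o,d/np.linalg.norm(d)
def atz(c,uv,z):
    o,d=ray(c,uv); return o+d*(z-o[2])/d[2]
def crop(c,x0,y0,w,h,s,fn):
    im=c["frame"][y0:y0+h,x0:x0+w,::-1]; im=cv2.resize(im,None,fx=s,fy=s,interpolation=cv2.INTER_CUBIC); cv2.imwrite(fn,im)
E
python3 - <<'E'
from h import *; from rig import env
import pickle
a=env.camera("scene"); b=env.camera("side"); pickle.dump((a,b),open("cams.pkl","wb"))
crop(a,195,125,100,75,8,"pics/s_rack.png"); crop(a,345,175,100,75,8,"pics/s_v.png")
crop(b,280,235,100,100,6,"pics/d_rack.png"); crop(b,240,115,100,75,8,"pics/d_v.png")
for n,uv,z in [("rackA",(228,157),.046),("rackB",(260,167),.041),("seat",(396,213),.1),("yellow",(350,165),.1)]: print(n,atz(a,uv,z).round(3))
for n,uv,z in [("rackA",(340,293),.046),("rackB",(322,262),.041),("seat",(289,145),.1)]: print(n,atz(b,uv,z).round(3))
E
```

```text
rackA [ 0.565 -0.312  0.046]
rackB [ 0.55  -0.209  0.041]
seat [0.55  0.216 0.1  ]
yellow [0.464 0.042 0.1  ]
rackA [ 0.575 -0.31   0.046]
rackB [ 0.556 -0.21   0.041]
seat [0.546 0.201 0.1  ]
```

View pics/s_rack.png

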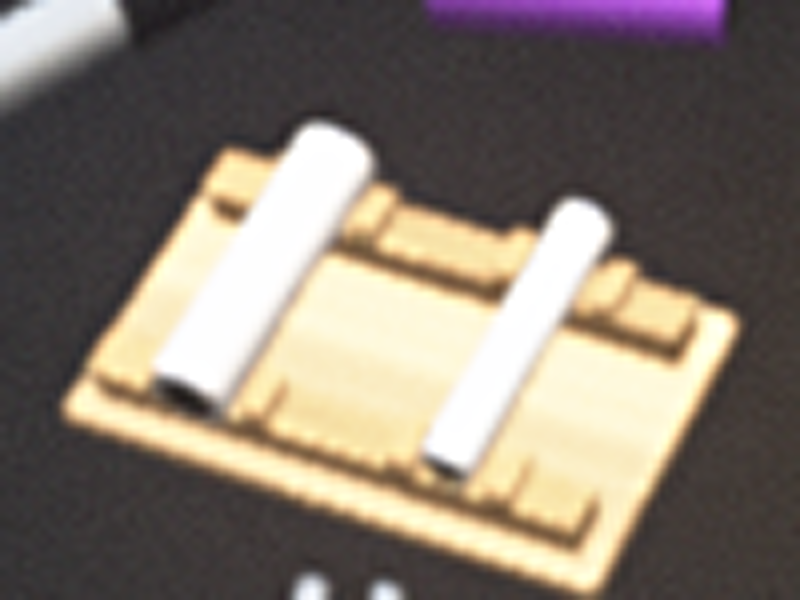

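View pics/s_v.png

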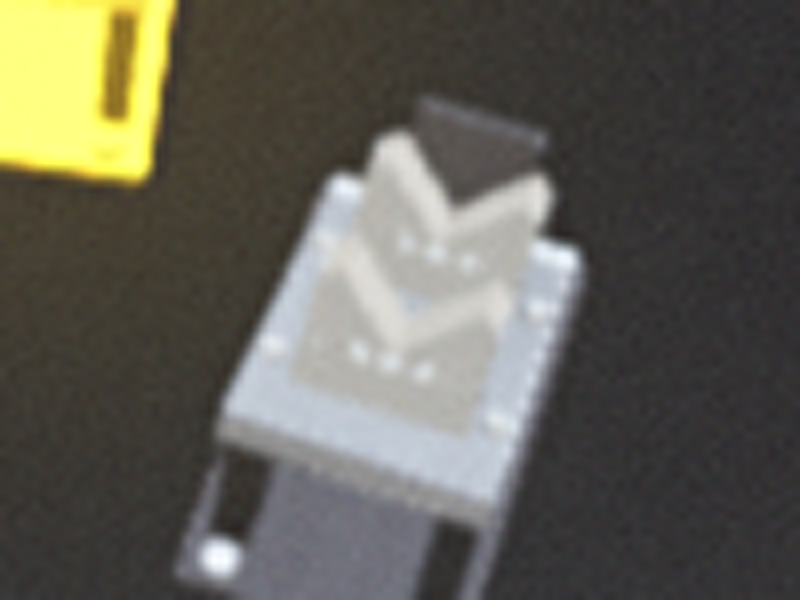

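View pics/d_rack.png

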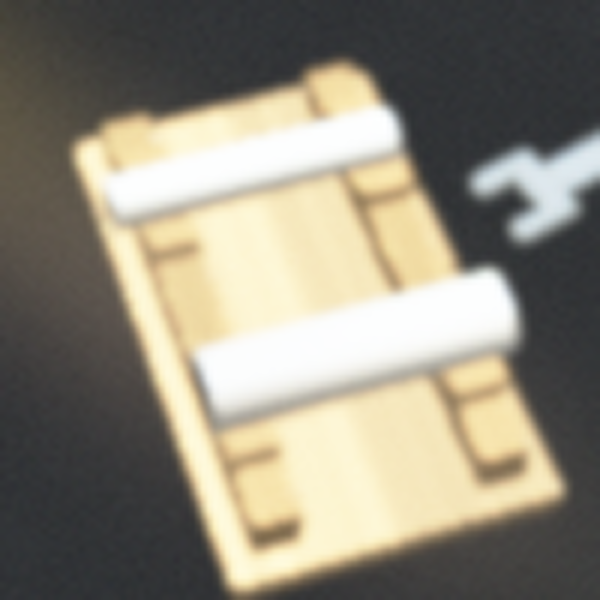

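View pics/d_v.png

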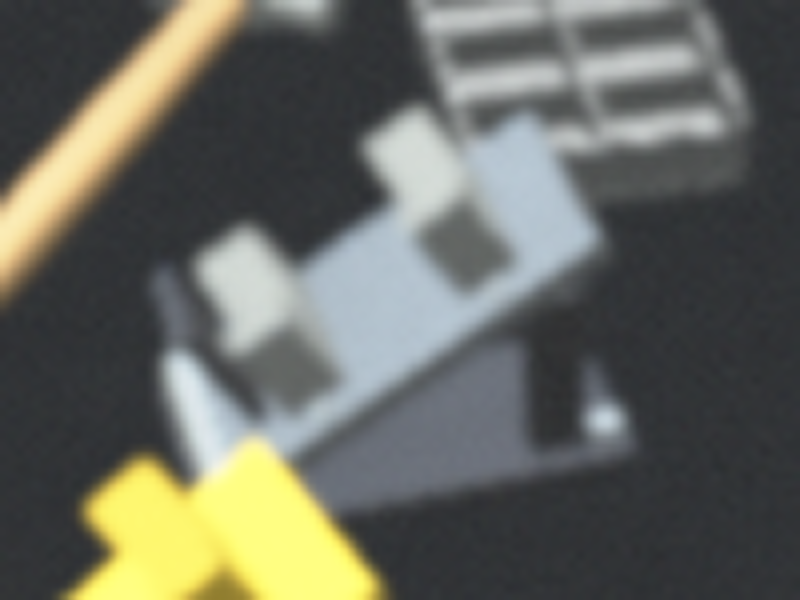

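The thick tube is at about (0.57, -0.311) and the grey seat at about (0.55, 0.21). I'll hover over the cradle for a close wrist view, after working out the wrist camera's offset from the tool.

```bash
cat >> h.py <<'E'
def Rt(q): return R.from_quat([q[1],q[2],q[3],q[0]]).as_matrix()
def plan(s,goal,yaw_deg):
    """shift in present tool axes (cm) to put TCP at goal, turn about tool z (deg) to have tool x at yaw"""
    T=Rt(s["tcp_rot"]); d=T.T@(np.asarray(goal)-s["ee_pos"])*100
    y0=np.degrees(np.arctan2(T[1,0],T[0,0])); return d.round(2), round(-(yaw_deg-y0),2), T.round(3).tolist()
E
python3 - <<'E'
from h import *; from rig import env
c=env.camera("wrist"); s=env.state(); T=Rt(s["tcp_rot"])
o,d=ray(c,(319,199)); print("cam in tool",T.T@(o-s["ee_pos"]),"dir",T.T@d)
o,d=ray(c,(319,0)); print("top row dir",T.T@d)
print(plan(s,[.57,-.311,.24],10))
E
```

```text
cam in tool [ 0.08033442  0.00047328 -0.16897746] dir [-0.29275332 -0.00206318  0.95618578]
top row dir [ 0.25810214 -0.0016348   0.96611625]
(array([ 45.96, -21.62,  -2.54]), np.float64(6.32), [[0.96, 0.281, -0.0], [0.281, -0.96, 0.001], [-0.0, -0.001, -1.0]])
```

Call:
{"api": "arm_command", "payload": {"linear": [[4.1,-2.2,-0.3],[4.1,-2.2,-0.3],[4.1,-2.2,-0.3],[4.1,-2.2,-0.3],[4.1,-2.2,-0.3],[4.1,-2.2,-0.3],[4.1,-2.2,-0.3],[4.1,-2.2,-0.3],[4.1,-2.2,-0.3],[4.1,-2.2,-0.3]], "turn": [0,0,0,0,0,0,0,0,0,6.3], "jaw": -1}}

```text
t: 1.3
ee_pos: [0.5224, -0.3201, 0.2451]
tcp_rot: [0.0, 0.996, 0.086, 0.0]
contact_force: [1.8, -0.8, -0.5]
grip_width: 1.0
```

Run:
```python
from h import *; from rig import env
c=env.camera("wrist"); s=env.state(); print(s["t"],s["ee_pos"],np.abs(s["qvel"]).max())
cv2.imwrite("pics/w1.png",c["frame"][:,:,::-1])
import pickle; pickle.dump((c,s),open("w1.pkl","wb"))
print(proj(c,[[.57,-.311,.046],[.553,-.21,.041]]))
```

```text
1.35 [ 0.52992263 -0.31085147  0.24577857] 0.34133759205658104
[[318.3326875  130.90695919]
 [229.19122263 130.09037329]]
```

View pics/w1.png

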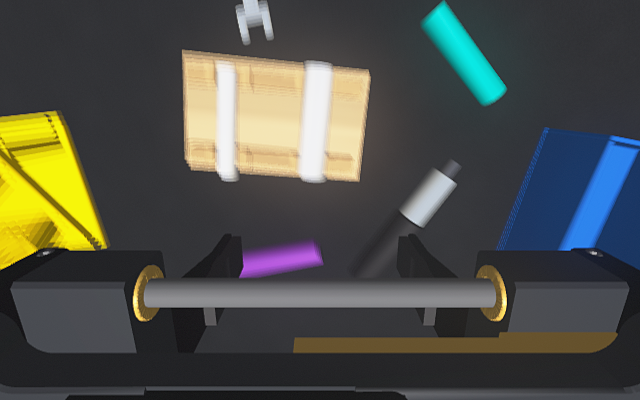

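The tool was still moving, so the picture is blurred. The thick tube is at about (316,120) and the thin one at (228,120). I'll retake once it has settled and fit the outlines.

Run:
```python
from h import *; from rig import env
for i in range(3): c=env.camera("wrist")
s=env.state(); print(s["t"],s["ee_pos"],np.abs(s["qvel"]).max())
for i in range(2): c=env.camera("wrist")
s=env.state(); print(s["t"],s["ee_pos"],np.abs(s["qvel"]).max())
cv2.imwrite("pics/w2.png",c["frame"][:,:,::-1])
import pickle; pickle.dump((c,s),open("w2.pkl","wb"))
crop(c,170,30,220,165,3.6,"pics/w2c.png")
```

```text
1.5 [ 0.52219981 -0.32017073  0.24478353] 0.04866494863515102
1.6 [ 0.52020673 -0.32289054  0.24463541] 0.019289871273117442
```

View pics/w2c.png

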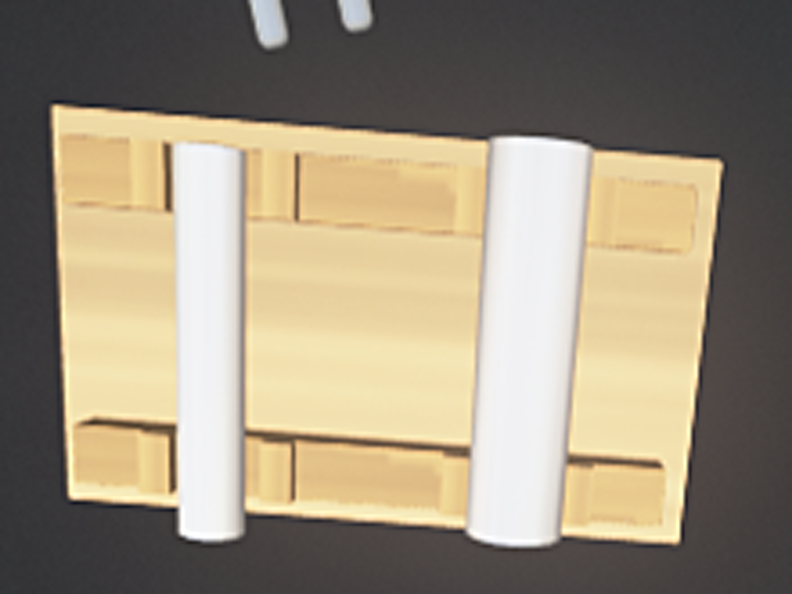

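The picture is sharp now. The thick tube spans x 466–592 and y 137–546 in the crop, with the thinner tube on the left. Next I'll fit the cylinder outline.

```bash
cat >> h.py <<'E'
from scipy.optimize import minimize
def cyl(x,y,yaw,z,r,L,pitch=0):
    a=np.linspace(0,2*np.pi,40); ux=np.array([np.cos(yaw)*np.cos(pitch),np.sin(yaw)*np.cos(pitch),np.sin(pitch)]); uy=np.array([-np.sin(yaw),np.cos(yaw),0]); uz=np.cross(ux,uy)
    ring=r*(np.cos(a)[:,None]*uy+np.sin(a)[:,None]*uz); return np.vstack([np.array([x,y,z])+k*L/2*ux+ring for k in(-1,1)])
def hullmask(c,P,sh=(400,640),S=4):
    p=cv2.convexHull((proj(c,P)*S+(S-1)/2).astype(np.float32)); m=np.zeros((sh[0]*S,sh[1]*S),np.uint8)
    cv2.fillConvexPoly(m,np.round(p*16).astype(np.int32),255,lineType=cv2.LINE_AA,shift=4); return cv2.resize(m,(sh[1],sh[0]),interpolation=cv2.INTER_AREA)/255.
E
cat > fit1.py <<'E'
from h import *; import pickle
w,s=pickle.load(open("w2.pkl","rb")); a,b=pickle.load(open("cams.pkl","rb"))
def mask(c,roi):
    hsv=cv2.cvtColor(c["frame"],cv2.COLOR_RGB2HSV); m=((hsv[...,1]<50)&(hsv[...,2]>140)).astype(float); k=np.zeros_like(m); x0,y0,x1,y1=roi; k[y0:y1,x0:x1]=1; return m*k
def run(cams,x0,z,r):
    ms=[(c,mask(c,roi)) for c,roi in cams]
    f=lambda p: sum(((cv2.GaussianBlur(hullmask(c,cyl(p[0]/100,p[1]/100,p[2]/10,z,r,.12)),(0,0),1)-cv2.GaussianBlur(m,(0,0),1))**2).sum()/m.sum() for c,m in ms)
    q=minimize(f,x0,method="Nelder-Mead",options=dict(initial_simplex=[x0]+[list(np.array(x0)+.5*e) for e in np.eye(3)],xatol=.005,fatol=1e-4))
    p=q.x; return (p[0]/100,p[1]/100,np.degrees(p[2]/10)),round(q.fun,3)
if __name__=="__main__":
    W=(w,(290,60,345,190)); A=(a,(205,135,245,180)); B=(b,(308,275,372,310))
    for n,cs in [("w",[W]),("scene",[A]),("side",[B]),("all",[W,A,B])]: print("thick",n,run(cs,[57,-31.1,1.7],.046,.016))
    W2=(w,(215,60,240,190))
    print("thin",run([W2],[55.3,-21,1.7],.041,.011))
E
python3 fit1.py
```

```text
thick w ((np.float64(0.5727781545814176), np.float64(-0.3089618122038502), np.float64(5.631982804031741)), np.float64(0.01))
thick scene ((np.float64(0.5638989754790927), np.float64(-0.31260576669645196), np.float64(4.4859858572184805)), np.float64(0.239))
thick side ((np.float64(0.5731929567794628), np.float64(-0.30660000223889255), np.float64(4.267849685961888)), np.float64(0.199))
thick all ((np.float64(0.5721753919724462), np.float64(-0.30902585001050054), np.float64(5.288454136231032)), np.float64(0.512))
thin ((np.float64(0.5547297307675074), np.float64(-0.21029401574925843), np.float64(5.5011280957742725)), np.float64(0.016))
```

The wrist fit is tight: centre (0.5728, -0.3090), yaw 5.6°, with the thin tube 100.3 mm away as specified. Next I'll move over it and descend.

Run:
```python
from h import *; from rig import env
s=env.state(); print(plan(s,[.5728,-.3090,.12],5.6))
```

```text
(array([ 5.43, -0.47, 12.46]), np.float64(4.32), [[0.985, 0.172, -0.001], [0.172, -0.985, -0.001], [-0.001, 0.001, -1.0]])
```

Call:
{"api": "arm_command", "payload": {"linear": [[2,-0.2,0],[2,-0.2,2],[1.4,-0.1,3],[0,0,4],[0,0,3.4],[0,0,0],[0,0,0],[0,0,0],[0,0,0],[0,0,0]], "turn": [0,0,0,0,4.3,0,0,0,0,0]}}

```text
t: 2.6
ee_pos: [0.5745, -0.3077, 0.1227]
tcp_rot: [0.001, 0.999, 0.05, 0.001]
contact_force: [-0.1, 0.0, 0.7]
grip_width: 0.996
```

Run:
```python
from h import *; from rig import env
s=env.state(); print(s["ee_pos"],np.abs(s["qvel"]).max(),plan(s,[.5728,-.3090,.052],5.6),s["contact_force"],s["ft_torque"])
```

```text
[ 0.5744588  -0.30770037  0.12271351] 0.007826479294487739 (array([-0.2 ,  0.1 ,  7.07]), np.float64(0.12), [[0.995, 0.1, 0.003], [0.1, -0.995, -0.001], [0.003, 0.002, -1.0]]) [-0.06311716  0.00870004  0.73201277] [ 0.00738108 -0.006951   -0.02816212]
```

Call:
{"api": "arm_command", "payload": {"linear": [[-0.2,0.1,1],[0,0,1.5],[0,0,1.5],[0,0,1.5],[0,0,1],[0,0,0.5],[0,0,0],[0,0,0],[0,0,0],[0,0,0]], "turn": [0,0,0,0,0,0,0,0,0,0]}}

```text
t: 3.6
ee_pos: [0.5722, -0.3086, 0.0516]
tcp_rot: [0.0, 0.999, 0.05, 0.001]
contact_force: [0.1, -0.2, 0.7]
grip_width: 1.003
```

Run:
```python
from h import *; from rig import env
s=env.state(); print(s["ee_pos"],np.abs(s["qvel"]).max(),plan(s,[.5728,-.3090,.052],5.6),s["contact_force"],s["ft_torque"])
c=env.camera("side"); crop(c,260,200,150,112,5,"pics/d2.png")
```

```text
[ 0.57222965 -0.3085753   0.05158766] 0.0022348994368458254 (array([ 0.05,  0.05, -0.04]), np.float64(0.11), [[0.995, 0.1, 0.001], [0.1, -0.995, -0.001], [0.001, 0.001, -1.0]]) [ 0.14831435 -0.23284866  0.68263776] [ 0.09251725 -0.00611291 -0.01556544]
```

View pics/d2.png

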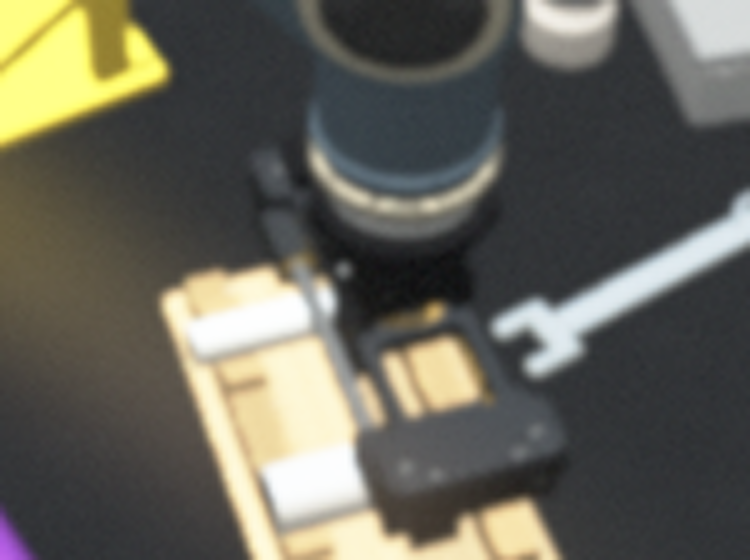

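The gripper now straddles the thick tube, at about (310,490) in the crop, and is within 1 mm of the planned pose. Closing.

Call:
{"api": "arm_command", "payload": {"linear": [[0,0,0],[0,0,0],[0,0,0],[0,0,0],[0,0,0],[0,0,0],[0,0,0],[0,0,0],[0,0,0],[0,0,0]], "turn": [0,0,0,0,0,0,0,0,0,0], "jaw": 1}}

```text
t: 4.65
ee_pos: [0.5721, -0.3085, 0.0516]
tcp_rot: [0.0, 0.999, 0.05, 0.0]
contact_force: [-3.4, 0.8, 16.3]
grip_width: 0.172
```

Call:
{"api": "arm_command", "payload": {"linear": [[0,0,-0.5],[0,0,-1],[0,0,-2],[0,0,-3],[0,0,-4],[0,0,-4],[0,0,-3],[0,0,-2],[0,0,0],[0,0,0]], "turn": [0,0,0,0,0,0,0,0,0,0]}}

```text
t: 5.65
ee_pos: [0.5715, -0.3082, 0.2459]
tcp_rot: [0.0, 0.999, 0.05, -0.0]
contact_force: [0.7, -0.7, 0.4]
grip_width: 0.006
```

Run:
```python
from h import *; from rig import env
s=env.state(); print(s["ee_pos"],np.abs(s["qvel"]).max(),s["grip_width"]*87,s["contact_force"],s["ft_torque"])
print(plan(s,[.47,.17,.25],5.6))
c=env.camera("scene"); crop(c,180,90,160,120,5,"pics/s3.png")
```

```text
[ 0.57146497 -0.30821267  0.2458762 ] 0.029282947513843315 0.523958318609547 [ 0.71508774 -0.74752412  0.42214531] [-0.01050142  0.03666118  0.01471265]
(array([ -5.33, -48.59,  -0.42]), np.float64(0.12), [[0.995, 0.1, -0.0], [0.1, -0.995, -0.0], [-0.0, 0.0, -1.0]])
```

View pics/s3.png

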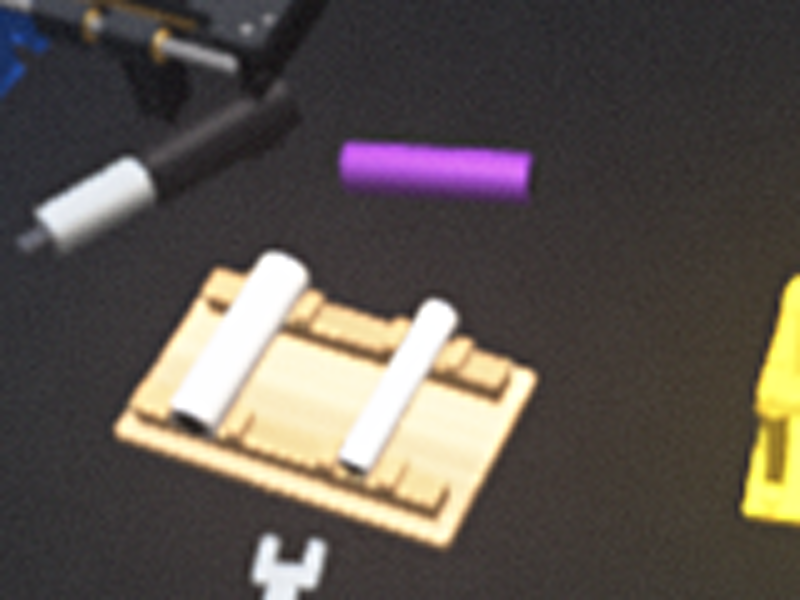

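The grasp missed: the gripper is fully shut and the tube is still in its place at about (228,158). The fingers slid off with an upward force, so I'll check where the fingertips really are against the reported TCP.

Run:
```python
from h import *; from rig import env
import pickle
s=env.state(); T=Rt(s["tcp_rot"])
for n,box in [("scene",(170,20,160,120)),("side",(270,150,160,120))]:
    c=env.camera(n); pickle.dump(c,open(f"c4_{n}.pkl","wb")); f=c["frame"].copy()
    p=proj(c,[s["ee_pos"]+T@np.array([0,0,z]) for z in (-.05,0,.006,.025)]+[s["ee_pos"]+T@np.array([0,y,-.045]) for y in(-.095,.095)]); print(n,p.round(1).tolist())
    x0,y0=np.maximum((p[1]-[80,60]).astype(int),0); im=cv2.resize(f[y0:y0+120,x0:x0+160,::-1],None,fx=5,fy=5,interpolation=cv2.INTER_CUBIC)
    for q,col in zip(p,[(255,0,0),(0,255,0),(0,255,255),(0,0,255),(255,0,255),(255,0,255)]): cv2.circle(im,tuple(int(v) for v in ((q-[x0,y0]+.5)*5)),4,col,-1)
    cv2.imwrite(f"pics/{n}4.png",im)
c=env.camera("wrist"); cv2.imwrite("pics/w4.png",c["frame"][:,:,::-1]); print(proj(c,[s["ee_pos"]+T@np.array([0,0,z]) for z in (0,.025)]))
```

```text
scene [[209.7, 100.1], [213.9, 113.6], [214.4, 115.2], [215.9, 120.0], [243.6, 111.4], [177.7, 92.0]]
side [[340.6, 215.3], [340.0, 233.1], [339.9, 235.2], [339.7, 241.5], [324.8, 186.0], [359.0, 253.4]]
[[318.70566248 246.44151119]
 [318.82458024 229.77572037]]
```

View pics/side4.png

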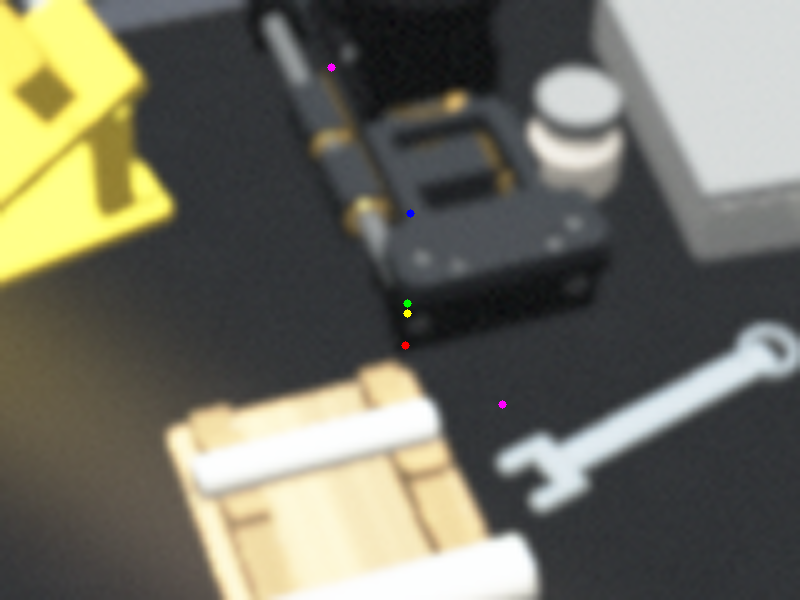

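View pics/scene4.png

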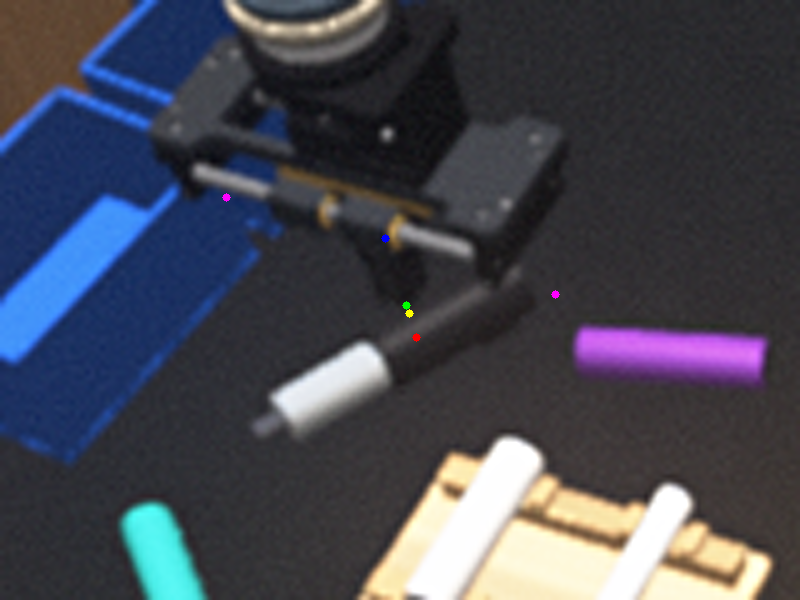

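View pics/w4.png

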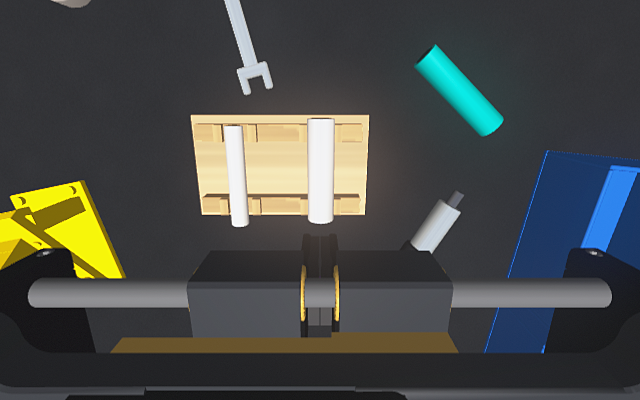

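The overlay disagrees with the reported pose. The real fingertips sit roughly 30 mm nearer the wrist than reported, in both the scene picture (tip at crop (398,297), expected (416,337)) and the wrist picture (tip at row ~236, expected ~216). That also explains the jaws closing over the tube's top. I'll measure the real tip more exactly.

Run:
```python
from h import *; from rig import env
import pickle
s=env.state(); T=Rt(s["tcp_rot"]); print(s["t"],s["ee_pos"])
c=env.camera("wrist"); pickle.dump((c,s),open("w5.pkl","wb")); crop(c,270,215,100,75,8,"pics/w5c.png")
a=pickle.load(open("c4_scene.pkl","rb")); crop(a,180,75,80,60,10,"pics/s5c.png")
for dz in (.025,.015,.005,-.005,-.015):
  P=[s["ee_pos"]+T@np.array([x,0,dz]) for x in(-.0095,.0095)]
  print(dz,"wrist crop",((proj(c,P)-[270,215]+.5)*8).round(0).tolist(),"scene crop",((proj(a,P)-[180,75]+.5)*10).round(0).tolist())
```

```text
5.85 [ 0.57098436 -0.30802053  0.24416503]
0.025 wrist crop [[394.0, 227.0], [394.0, 12.0]] scene crop [[381.0, 431.0], [347.0, 482.0]]
0.015 wrist crop [[394.0, 280.0], [393.0, 57.0]] scene crop [[373.0, 406.0], [339.0, 457.0]]
0.005 wrist crop [[393.0, 339.0], [393.0, 106.0]] scene crop [[366.0, 380.0], [331.0, 431.0]]
-0.005 wrist crop [[393.0, 404.0], [393.0, 160.0]] scene crop [[358.0, 354.0], [322.0, 405.0]]
-0.015 wrist crop [[393.0, 476.0], [392.0, 220.0]] scene crop [[350.0, 328.0], [314.0, 379.0]]
```

View pics/w5c.png

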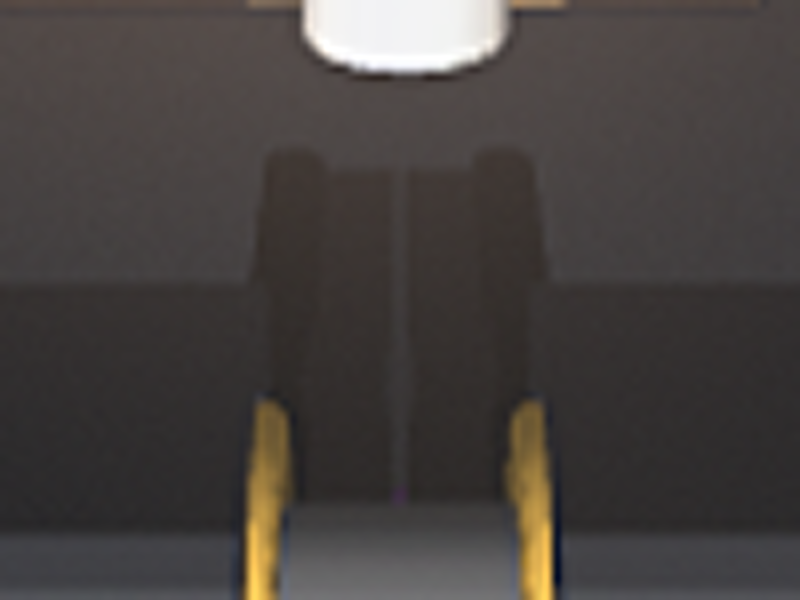

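View pics/s5c.png

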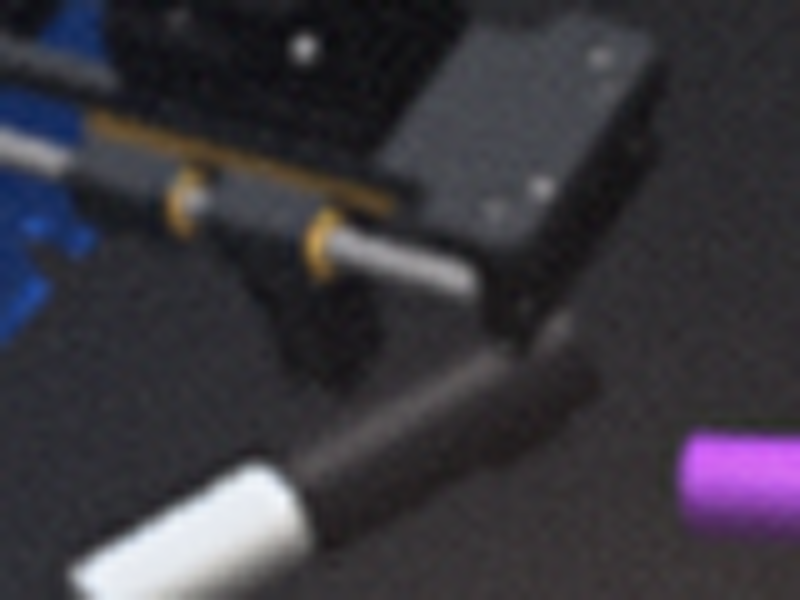

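The wrist tip row, the scene picture and the earlier 15 mm jaw chord together put the real tip at tool z ≈ -8 mm (±4) instead of +25. So I'll descend about 33 mm lower than the reported TCP suggests. First I'll refit the tube in case the missed grasp shifted it.

Run:
```python
from fit1 import *; from rig import env
w,_=pickle.load(open("w5.pkl","rb"))
p=run([(w,(298,100,345,228))],[57.3,-30.9,1.0],.046,.016); print(p)
print(run([(w,(222,110,250,228))],[55.5,-21,1.0],.041,.011))
s=env.state(); (x,y,yw),_=p
print(s["ee_pos"],plan(s,[x,y,.019],yw))
# scene calibration check: overlay
a=pickle.load(open("c4_scene.pkl","rb")); im=a["frame"].copy()
h=cv2.convexHull(proj(a,cyl(x,y,np.radians(yw),.046,.016,.12)).astype(np.float32)).reshape(-1,2)
big=cv2.resize(im[130:190,200:280,::-1],None,fx=8,fy=8,interpolation=cv2.INTER_CUBIC); cv2.polylines(big,[((h-[200,130]+.5)*8).astype(np.int32)],True,(0,0,255),1); cv2.imwrite("pics/ov1.png",big)
```

```text
((np.float64(0.5724610100439037), np.float64(-0.3089780101984529), np.float64(5.811975995846482)), np.float64(0.013))
((np.float64(0.5545687869132702), np.float64(-0.20994345768074762), np.float64(5.462305441134259)), np.float64(0.015))
[ 0.57116206 -0.30807422  0.2444203 ] (array([ 0.17,  0.13, 22.54]), np.float64(-0.09), [[0.995, 0.1, -0.002], [0.1, -0.995, 0.001], [-0.002, -0.001, -1.0]])
```

View pics/ov1.png

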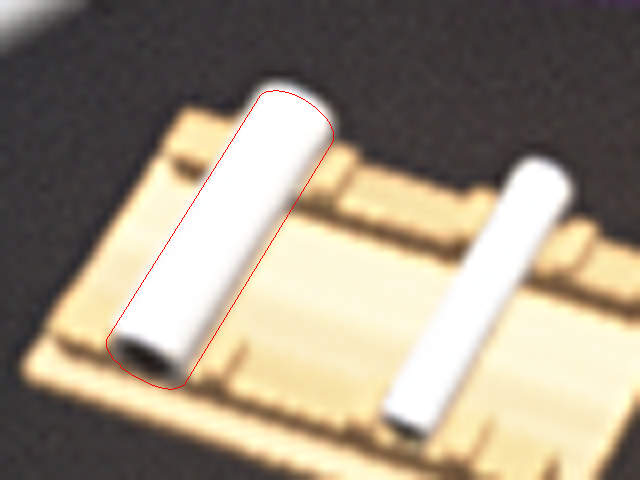

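The tube hasn't moved: the fitted outline matches to within 1 px in the scene view. I'll open the jaws and descend.

Call:
{"api": "arm_command", "payload": {"linear": [[0.2,0.1,0],[0,0,1],[0,0,2],[0,0,3],[0,0,4],[0,0,4],[0,0,2],[0,0,1],[0,0,0],[0,0,0]], "turn": [0,0,0,0,0,0,0,0,0,0], "jaw": -1}}

```text
t: 6.9
ee_pos: [0.5747, -0.3095, 0.0768]
tcp_rot: [0.0, 0.999, 0.05, 0.001]
contact_force: [0.9, 0.2, 0.3]
grip_width: 0.832
```

Run:
```python
from h import *; from rig import env
s=env.state(); print(s["ee_pos"],s["grip_width"],s["contact_force"],plan(s,[.5725,-.3090,.019],5.7))
c=env.camera("wrist"); cv2.imwrite("pics/w6.png",c["frame"][:,:,::-1])
```

```text
[ 0.57474623 -0.30948291  0.07680593] 0.8322504532707448 [0.90371476 0.20895447 0.26083865] (array([-0.23, -0.08,  5.78]), np.float64(0.02), [[0.995, 0.1, 0.002], [0.1, -0.995, -0.001], [0.002, 0.001, -1.0]])
```

View pics/w6.png

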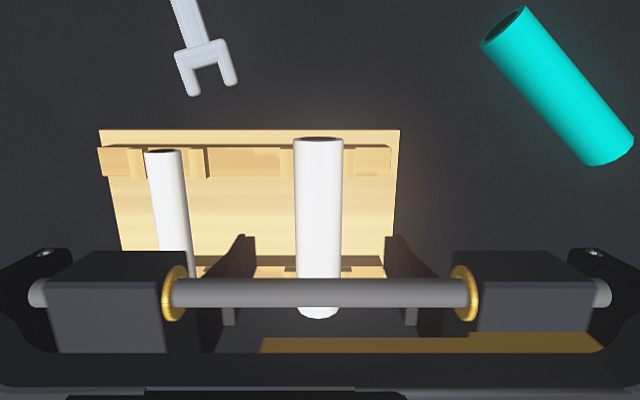

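The jaws straddle the thick tube symmetrically, with fingertips at columns 245 and 395 and the tube at 318. Next is the slow final descent.

Call:
{"api": "arm_command", "payload": {"linear": [[-0.1,0,0.7],[-0.1,0,1],[0,0,1],[0,0,1],[0,0,1],[0,0,0.6],[0,0,0.4],[0,0,0],[0,0,0],[0,0,0]], "turn": [0,0,0,0,0,0,0,0,0,0]}}

```text
t: 7.95
ee_pos: [0.5723, -0.3096, 0.0194]
tcp_rot: [0.0, 0.999, 0.05, 0.0]
contact_force: [0.7, -0.6, 1.2]
grip_width: 0.997
```

Run:
```python
from h import *; from rig import env
s=env.state(); print(s["ee_pos"],s["grip_width"],s["contact_force"],plan(s,[.5725,-.3090,.019],5.7))
```

```text
[ 0.57227846 -0.30955598  0.01936618] 0.9965346614885267 [ 0.71868097 -0.59346557  1.23381716] (array([ 0.03, -0.05,  0.04]), np.float64(0.01), [[0.995, 0.1, 0.001], [0.1, -0.995, -0.0], [0.001, 0.001, -1.0]])
```

Call:
{"api": "arm_command", "payload": {"linear": [[0,0,0],[0,0,0],[0,0,0],[0,0,0],[0,0,0],[0,0,0],[0,0,0],[0,0,0],[0,0,0],[0,0,0]], "turn": [0,0,0,0,0,0,0,0,0,0], "jaw": 1}}

```text
t: 8.95
ee_pos: [0.5719, -0.3093, 0.0188]
tcp_rot: [-0.0, 0.999, 0.05, -0.0]
contact_force: [-0.3, 0.4, 1.0]
grip_width: 0.358
```

The opening is 31 mm, which matches the tube's diameter. Lifting.

Call:
{"api": "arm_command", "payload": {"linear": [[0,0,-0.3],[0,0,-0.7],[0,0,-1.5],[0,0,-3],[0,0,-4],[0,0,-4],[0,0,-3],[0,0,-1.5],[0,0,0],[0,0,0]], "turn": [0,0,0,0,0,0,0,0,0,0]}}

```text
t: 9.95
ee_pos: [0.571, -0.309, 0.1978]
tcp_rot: [-0.0, 0.999, 0.05, -0.001]
contact_force: [0.0, -0.4, -1.9]
grip_width: 0.361
```

Run:
```python
from h import *; from rig import env
s=env.state(); print(s["ee_pos"],s["grip_width"],s["contact_force"],s["ft_torque"])
print(plan(s,[.47,.17,.22],10))
c=env.camera("wrist"); cv2.imwrite("pics/w7.png",c["frame"][:,:,::-1])
```

```text
[ 0.57103537 -0.30901699  0.19781457] 0.36062172994215175 [ 0.01519627 -0.38003013 -1.8823392 ] [0.00985243 0.00578689 0.02624206]
(array([ -5.28, -48.67,  -2.17]), np.float64(-4.28), [[0.995, 0.1, -0.002], [0.1, -0.995, 0.001], [-0.002, -0.001, -1.0]])
```

View pics/w7.png

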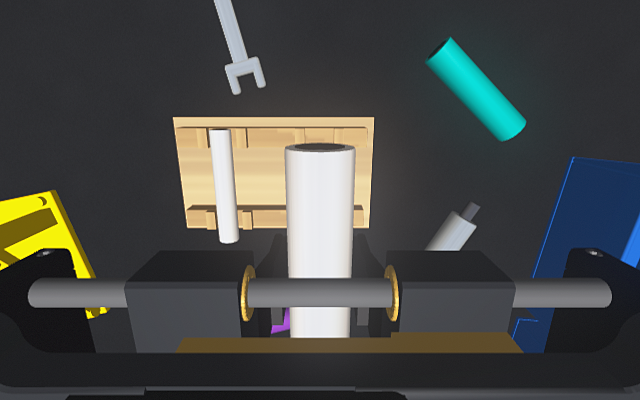

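The tube is held level and square, with its far end at about (320,148) and the cradle left in place with the thin tube at (225,185). I'll get a rough V-block pose from the scene picture now, then refine it with the wrist camera nearby.

```bash
cat > vfit.py <<'E'
from h import *; import pickle
from scipy.optimize import least_squares
def seatpose(x,y,yaw,z=.107,tilt=np.radians(30)):
    Rm=R.from_euler("ZY",[yaw,-tilt]).as_matrix(); return np.array([x,y,z]),Rm   # x up slope
def vpts(p,Q):  # Q in vblocks frame (m)
    o,Rm=seatpose(*p); return o+(np.asarray(Q)-[0,0,.0446])@Rm.T
E
python3 - <<'E'
from vfit import *
a,b=pickle.load(open("cams.pkl","rb"))
Q=np.array([[53,-30,46],[53,30,46],[53,0,22],[53,-30,0],[53,30,0],[-27,-30,46],[-27,30,46],[-27,0,22],[82.5,-45,0],[82.5,45,0],[-82.5,-45,0],[-82.5,45,0]])/1e3
uv=np.array([[345,245],[510,295],[395,350],[295,375],[470,432],[390,140],[550,185],[450,235],[222,425],[490,500],[335,180],[580,250]])/8.+[345,175]-.5
f=lambda p,n=12: (proj(a,vpts(p,Q[:n]))-uv[:n]).ravel()
for n in (8,12):
    r=least_squares(f,[.55,.21,0],args=(n,)); print(r.x[:2],np.degrees(r.x[2]),np.abs(r.fun).max()); print((f(r.x)).reshape(-1,2).round(1).tolist())
E
```

```text
[0.51349192 0.21364964] 5.140583912718854 1.748773864712291
[[-1.6, 0.2], [0.5, 1.4], [1.0, -1.4], [0.3, -1.2], [0.7, -0.8], [-1.1, 0.4], [0.4, 1.7], [-0.3, -0.5], [1.3, -4.0], [1.9, -1.7], [0.4, -0.4], [0.3, 0.8]]
[0.51524727 0.21320606] 5.479615976093816 3.329869244533313
[[-1.9, 0.7], [0.2, 1.9], [0.7, -0.9], [0.0, -0.6], [0.4, -0.3], [-1.6, 0.9], [-0.0, 2.1], [-0.7, -0.0], [1.1, -3.3], [1.7, -1.2], [-0.1, 0.0], [-0.1, 1.1]]
```

Call:
{"api": "arm_command", "payload": {"linear": [[0,-1,-1],[-0.5,-2.5,-1],[-1,-4,-1],[-1,-4.5,0],[-1,-4.5,0],[-1,-4.5,0],[-1,-4.5,0],[-1,-4.5,0],[-1,-4.5,0],[-1,-4.5,0]], "turn": [0,0,0,0,0,0,0,0,0,0]}}

```text
t: 11.0
ee_pos: [0.4467, 0.0724, 0.2285]
tcp_rot: [0.0, 0.999, 0.05, -0.001]
contact_force: [0.4, 0.8, -1.8]
grip_width: 0.362
```

Call:
{"api": "arm_command", "payload": {"linear": [[-1,-4.5,0],[-1,-4,0],[-0.9,-3,0],[-0.5,-1.8,0],[0,0,0],[0,0,0],[0,0,0],[0,0,0],[0,0,0],[0,0,0]], "turn": [0,0,0,0,0,0,0,0,0,0]}}

```text
t: 12.0
ee_pos: [0.4016, 0.1987, 0.2288]
tcp_rot: [0.0, 0.999, 0.049, 0.0]
contact_force: [0.4, 0.1, -0.5]
grip_width: 0.358
```

Run:
```python
from h import *; from rig import env; import pickle
c=env.camera("wrist"); s=env.state(); print(s["t"],s["ee_pos"],s["grip_width"],np.abs(s["qvel"]).max(),s["contact_force"]); cv2.imwrite("pics/w8.png",c["frame"][:,:,::-1]); pickle.dump((c,s),open("w8.pkl","wb"))
```

```text
12.05 [0.40153785 0.19880436 0.22883753] 0.3556636556502462 0.0031042782237973403 [-0.11750535  0.20612464 -1.40567727]
```

View pics/w8.png

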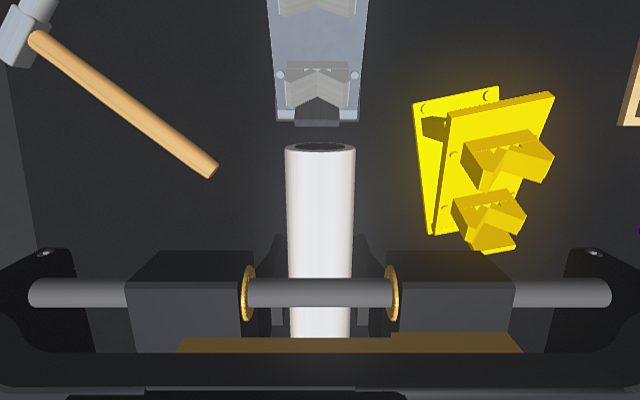

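The V-blocks are partly above the top of the frame, with the lower block at (318,85) and the held tube's end at (320,148). I'll move 3 cm forward for a full view.

Call:
{"api": "arm_command", "payload": {"linear": [[1,0,0],[1.5,0,0],[1,0,0],[0,0,0],[0,0,0],[0,0,0],[0,0,0],[0,0,0],[0,0,0],[0,0,0]], "turn": [0,0,0,0,0,0,0,0,0,0]}}

```text
t: 13.05
ee_pos: [0.4361, 0.2027, 0.2289]
tcp_rot: [0.0, 0.999, 0.05, 0.0]
contact_force: [0.1, -0.2, -1.1]
grip_width: 0.358
```

Run:
```python
from h import *; from rig import env; import pickle
c=env.camera("wrist"); s=env.state(); print(s["t"],s["ee_pos"],s["grip_width"],np.abs(s["qvel"]).max()); pickle.dump((c,s),open("w9.pkl","wb"))
crop(c,240,0,160,120,5,"pics/w9a.png"); crop(c,240,100,160,120,5,"pics/w9b.png")
```

```text
13.1 [0.43612196 0.20268217 0.22890543] 0.3542917020931364 0.0018966941136433972
```

View pics/w9a.png

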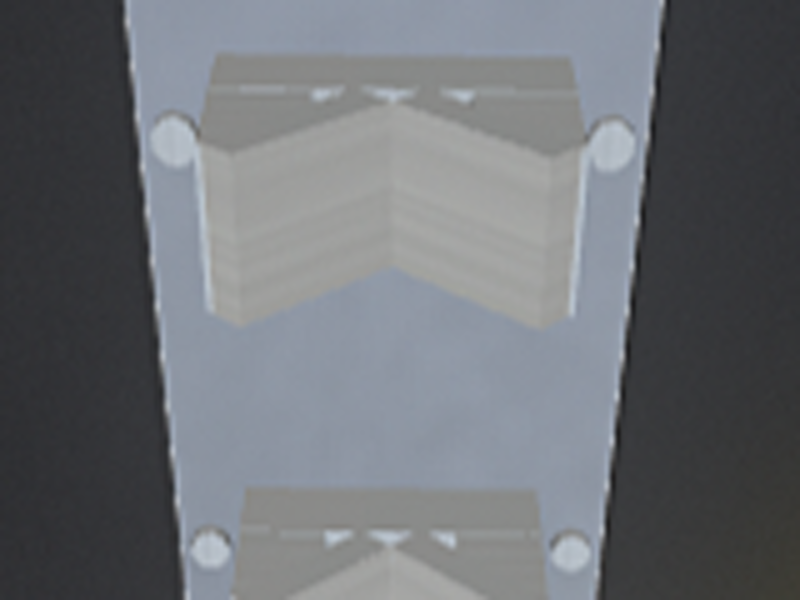

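View pics/w9b.png

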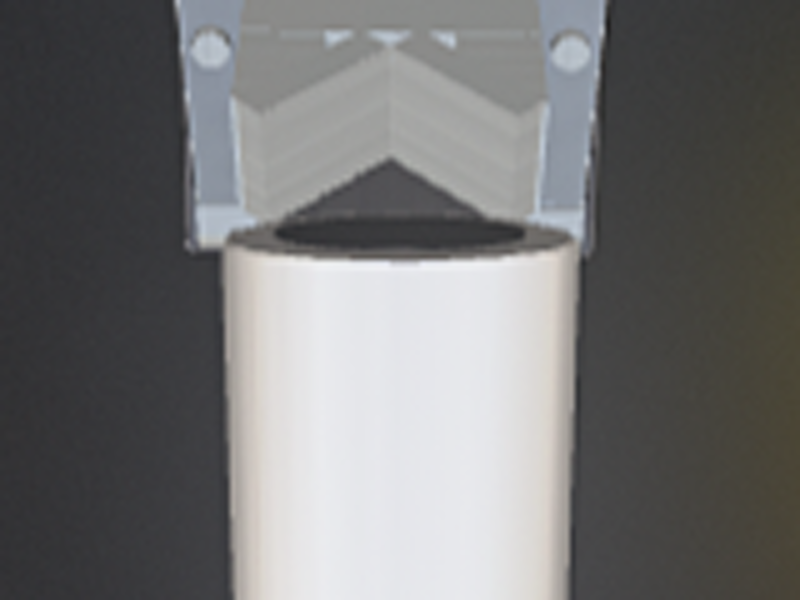

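Crop a shows the upper V-block: groove line from (391,102) to (391,268), inner top corners at (232,153), (552,157), (240,326) and (541,328). Crop b shows the lower block's groove from (391,48) to (391,158), with the tube end below it. Next I'll fit the seat pose and the tube's pose in the tool frame.

```bash
cat > v2.py <<'E'
from vfit import *
w,s=pickle.load(open("w9.pkl","rb"))
A=[((53,0,22),(391,102)),((53,24,46),(232,153)),((53,-24,46),(552,157)),((53,30,46),(200,147)),((53,-30,46),(583,150)),((53,30,0),(217,55)),((53,-30,0),(573,57)),
((27,0,22),(391,268)),((27,24,46),(240,326)),((27,-24,46),(541,328)),((-27,30,0),(245,488)),((-27,-30,0),(536,488))]
B=[((-27,0,22),(391,48)),((-27,24,46),(263,112)),((-27,-24,46),(522,113)),((-53,0,22),(391,158))]
Q=np.array([q for q,_ in A+B])/1e3
uv=np.array([np.array(u)/5.+[240,0]-.5 for _,u in A]+[np.array(u)/5.+[240,100]-.5 for _,u in B])
f=lambda p: (proj(w,vpts(p,Q))-uv).ravel()
r=least_squares(f,[.515,.213,.09]); print("3dof",r.x[:2].round(4),np.degrees(r.x[2]).round(2),"rms",np.sqrt((r.fun**2).mean()).round(2))
r=least_squares(f,[.515,.213,.09,.107,.52]); print("5dof",r.x[[0,1,3]].round(4),np.degrees(r.x[[2,4]]).round(2),"rms",np.sqrt((r.fun**2).mean()).round(2)); print(r.fun.reshape(-1,2).round(1).tolist())
# tube in tool frame from wrist silhouette
T=Rt(s["tcp_rot"]); hsv=cv2.cvtColor(w["frame"],cv2.COLOR_RGB2HSV)
# ellipse end points: crop b outline: end face left (225,245), right(578,245), top (400,213), bottom rim (400,263); sides at bottom (238,600),(570,600)
oc,_=ray(w,(0,0))
def tube(p): # x,z offsets, pitch in tool
    x,y,z,pit,yw=p; u=T@np.array([np.cos(pit)*np.cos(yw),np.cos(pit)*np.sin(yw),np.sin(pit)]); v=np.cross(T[:,2],u); v/=np.linalg.norm(v); n=np.cross(u,v)
    return s["ee_pos"]+T@np.array([x,y,z]),u,v,n
def g(p):
    c,u,v,n=tube(p); a=np.linspace(0,2*np.pi,90); P=c+.06*u+.016*(np.cos(a)[:,None]*v+np.sin(a)[:,None]*n); q=(proj(w,P)-[240,100]+.5)*5
    sides=[]
    h=cv2.convexHull(proj(w,np.vstack([P,P-.12*u])).astype(np.float32)).reshape(-1,2); h=(h-[240,100]+.5)*5
    def xat(row):
        xs=[]
        for i in range(len(h)):
            a1,b1=h[i],h[(i+1)%len(h)]
            if (a1[1]-row)*(b1[1]-row)<0: xs.append(a1[0]+(row-a1[1])/(b1[1]-a1[1])*(b1[0]-a1[0]))
        return [min(xs),max(xs)] if xs else [0,0]
    return np.array([q[:,0].min()-224,q[:,0].max()-578,q[:,1].min()-213,q[:,1].max()-263,*(np.array(xat(400))-[231,574]),*(np.array(xat(590))-[238,570])])
r=least_squares(g,[0,0,-.027,0,0],diff_step=1e-3,x_scale=[.01,.01,.01,.1,.1]); print("tube in tool",(r.x[:3]*1e3).round(1),np.degrees(r.x[3:]).round(1),r.fun.round(1))
E
python3 v2.py
```

```text
3dof [0.5214 0.2123] 5.31 rms 0.68
5dof [0.5218 0.2123 0.1042] [ 5.32 29.18] rms 0.57
[[0.3, -0.4], [0.0, -0.2], [-0.2, -0.6], [-1.5, 0.9], [1.5, 0.9], [0.1, 0.2], [-0.8, 0.3], [0.2, -0.5], [0.7, -0.4], [-0.4, -0.4], [0.4, 0.1], [0.3, 0.5], [0.1, -0.5], [-0.2, 0.0], [-0.6, 0.2], [0.1, -0.2]]
tube in tool [  0.8   1.1 -23.5] [-0.2 -0.5] [-0.1  0.2  0.1 -0.1 -0.4  0.2  0.5 -0.4]
```

Seat fit: (0.5214, 0.2123, 0.107), yaw 5.3°, rms 0.7 px. The free-height fit gives z 0.104 and tilt 29.2°, which agrees. The tube sits in the reported tool frame at about (0.8, 0.4, -26) mm.

The tool can't tilt, so the tube has to pivot in the pads. I'll bring it down so its far end meets the upper V, then follow the plate normal down so it swings to 30°.

```bash
cat > goal.py <<'E'
from vfit import *; from rig import env
P=(.5214,.2123,np.radians(5.3)); OFF=np.array([.0008,.0004,-.026])
def go(cx,cz,off=OFF):
    s=env.state(); o,Rm=seatpose(*P); c=o+Rm@np.array([cx,0,cz])/1e3
    T=Rt(s["tcp_rot"]); g=c-T@off; now=(Rm.T@(s["ee_pos"]+T@off-o)*1e3).round(1)
    print("t",round(s["t"],2),"now seat-frame mm",now,"F",s["contact_force"].round(1),"M",s["ft_torque"].round(2),"grip",round(s["grip_width"]*87,1)); print("->",cx,cz,plan(s,g,5.3)[:2])
if __name__=="__main__":
    import sys; go(float(sys.argv[1]),float(sys.argv[2]))
E
python3 goal.py 5 45
```

```text
t 13.1 now seat-frame mm [  0.3  -2.1 170.6] F [ 0.6 -0.2 -1.9] M [0.05 0.02 0.02] grip 30.8
-> 5.0 45.0 (array([ 6.68, -0.16, 10.64]), np.float64(0.43))
```

Call:
{"api": "arm_command", "payload": {"linear": [[0.7,0,1],[1,-0.1,1.5],[1,0,1.8],[1,-0.1,1.8],[1,0,1.6],[0.8,0,1.3],[0.7,0,0.9],[0.5,0,0.7],[0,0,0],[0,0,0]], "turn": [0,0,0,0,0,0,0,0.4,0,0]}}

```text
t: 14.1
ee_pos: [0.5027, 0.2115, 0.1231]
tcp_rot: [-0.0, 0.999, 0.046, 0.0]
contact_force: [0.0, 0.4, -0.9]
grip_width: 0.359
```

```bash
python3 goal.py 5 30
python3 - <<'E'
from h import *; from rig import env
c=env.camera("side"); crop(c,220,60,160,120,5,"pics/d10.png")
c=env.camera("wrist"); cv2.imwrite("pics/w10.png",c["frame"][:,:,::-1])
E
```

```text
t 14.1 now seat-frame mm [ 5.5  0.5 45.4] F [ 0.   0.4 -0.9] M [ 0.04  0.04 -0.  ] grip 31.3
-> 5.0 30.0 (array([0.72, 0.06, 1.36]), np.float64(0.03))
```

View pics/d10.png

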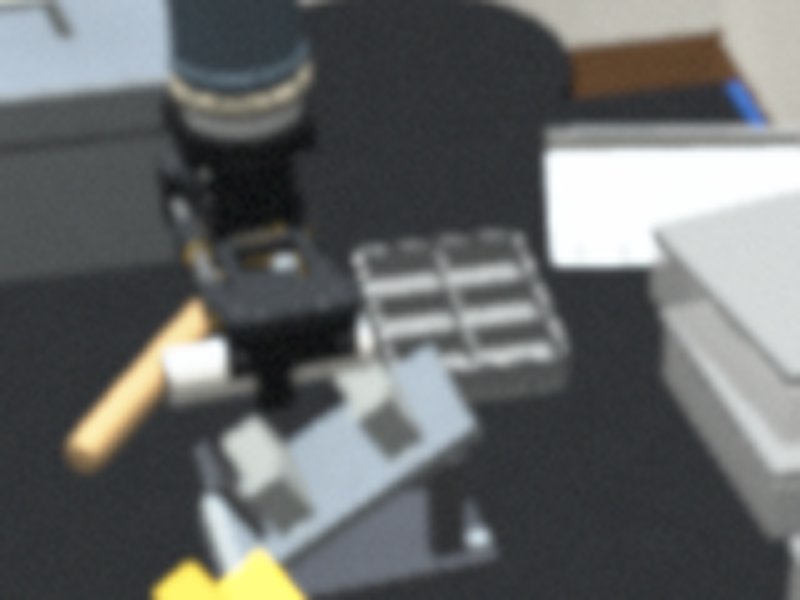

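View pics/w10.png

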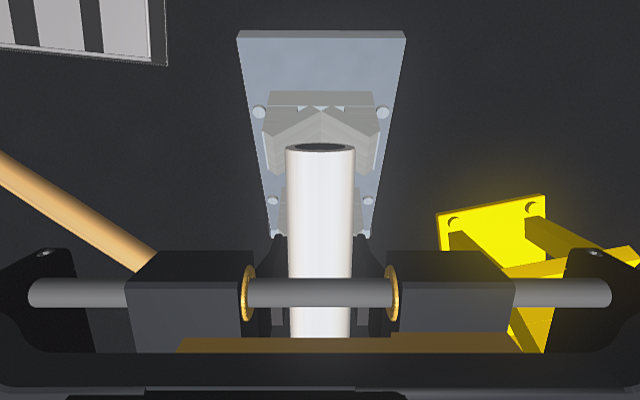

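In the wrist view the tube (320,200) lines up with the groove line at column 320, and the side view shows it level above the blocks. Next I'll go down along the plate normal until first contact.

Call:
{"api": "arm_command", "payload": {"linear": [[0.1,0.05,0.2],[0.1,0,0.2],[0.1,0,0.2],[0.1,0,0.2],[0.1,0,0.2],[0.1,0,0.15],[0.05,0,0.1],[0,0,0],[0,0,0],[0,0,0]], "turn": [0,0,0,0,0,0,0,0,0,0]}}

```text
t: 15.2
ee_pos: [0.5092, 0.2115, 0.1104]
tcp_rot: [0.0, 0.999, 0.046, 0.0]
contact_force: [-0.1, 0.0, -1.4]
grip_width: 0.355
```

```bash
python3 goal.py 5 25
```

```text
t 15.2 now seat-frame mm [ 4.8 -0.1 31.2] F [-0.1  0.  -1.4] M [ 0.05 -0.03  0.  ] grip 30.9
-> 5.0 25.0 (array([ 0.33, -0.01,  0.53]), np.float64(0.02))
```

Call:
{"api": "arm_command", "payload": {"linear": [[0.05,0,0.09],[0.05,0,0.09],[0.05,0,0.09],[0.05,0,0.09],[0.05,0,0.09],[0.05,0,0.09],[0,0,0],[0,0,0],[0,0,0],[0,0,0]], "turn": [0,0,0,0,0,0,0,0,0,0]}}

```text
t: 16.2
ee_pos: [0.5116, 0.2118, 0.1049]
tcp_rot: [0.0, 0.999, 0.047, -0.0]
contact_force: [-5.3, 0.6, 1.9]
grip_width: 0.365
```

```bash
python3 goal.py 5 20
python3 - <<'E'
from h import *; from rig import env
c=env.camera("side"); crop(c,240,100,100,75,8,"pics/d11.png")
E
```

```text
t 16.2 now seat-frame mm [ 4.2  0.  25.2] F [-5.3  0.6  1.9] M [-0.02  0.81  0.02] grip 31.8
-> 5.0 20.0 (array([0.33, 0.  , 0.41]), np.float64(0.03))
```

View pics/d11.png

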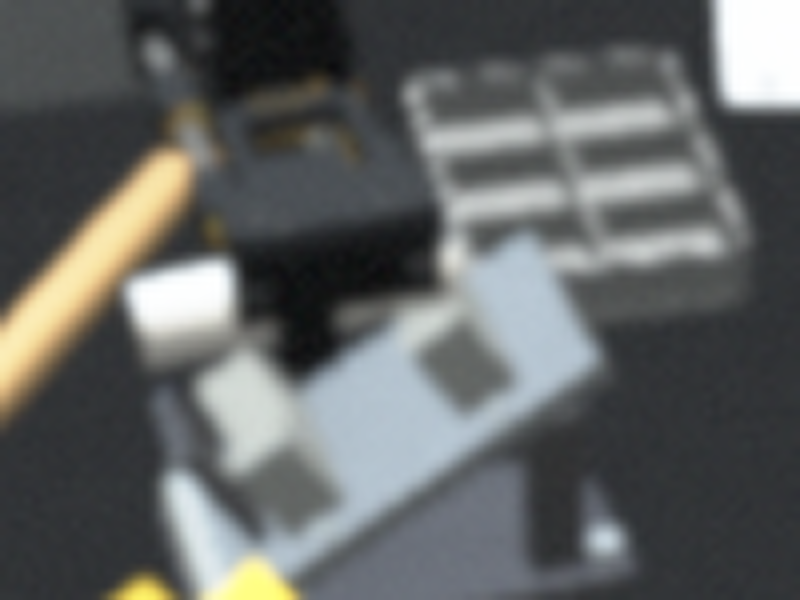

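First contact came where expected, at cz≈26 mm with about 6 N, mostly horizontal because the end rim is pushing along the slope. That's a poor lever for pivoting. I'll back off and shift about 14 mm up-slope so the underside rests on the block's upper edge, then go straight down, which gives a cleaner swing.

Call:
{"api": "arm_command", "payload": {"linear": [[0,0,-0.2],[0,0,-0.2],[0.3,0,-0.2],[0.3,0,-0.2],[0.3,0,-0.15],[0.3,0,-0.1],[0,0,0],[0,0,0],[0,0,0],[0,0,0]], "turn": [0,0,0,0,0,0,0,0,0,0]}}

```text
t: 17.25
ee_pos: [0.5239, 0.2128, 0.1154]
tcp_rot: [0.0, 0.999, 0.046, -0.0]
contact_force: [-0.4, -0.6, -1.2]
grip_width: 0.364
```

```bash
python3 goal.py 4 0
```

```text
t 17.25 now seat-frame mm [20.1 -0.1 28.1] F [-0.4 -0.6 -1.2] M [ 0.04  0.04 -0.02] grip 31.7
-> 4.0 0.0 (array([ 0.01, -0.01,  3.24]), np.float64(0.03))
```

Call:
{"api": "arm_command", "payload": {"linear": [[0,0,0.2],[0,0,0.2],[0,0,0.15],[0,0,0.15],[0,0,0.15],[0,0,0.15],[0,0,0.15],[0,0,0.1],[0,0,0],[0,0,0]], "turn": [0,0,0,0,0,0,0,0,0,0]}}

```text
t: 18.25
ee_pos: [0.5239, 0.213, 0.1031]
tcp_rot: [-0.0, 0.999, 0.047, -0.0]
contact_force: [-3.8, -0.2, 3.9]
grip_width: 0.358
```

```bash
python3 goal.py 4 0;  python3 - <<'E'
from h import *; from rig import env
c=env.camera("side"); crop(c,240,100,100,75,8,"pics/d12.png")
E
```

```text
t 18.25 now seat-frame mm [13.9  0.1 17.5] F [-3.8 -0.2  3.9] M [ 0.01  0.48 -0.01] grip 31.1
-> 4.0 0.0 (array([0.02, 0.01, 2.01]), np.float64(0.03))
```

View pics/d12.png

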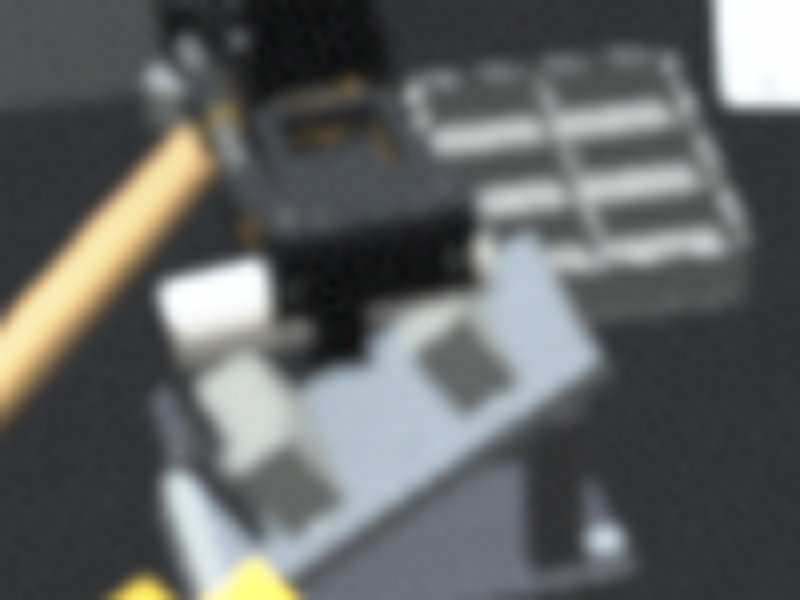

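Contact is a gentle 5 N and the swing is starting. Continuing straight down.

Call:
{"api": "arm_command", "payload": {"linear": [[0,0,0.1],[0,0,0.1],[0,0,0.1],[0,0,0.1],[0,0,0.1],[0,0,0.1],[0,0,0.1],[0,0,0.1],[0,0,0],[0,0,0]], "turn": [0,0,0,0,0,0,0,0,0,0]}}

```text
t: 19.3
ee_pos: [0.5241, 0.2129, 0.0949]
tcp_rot: [0.0, 0.999, 0.046, -0.0]
contact_force: [-3.4, 0.3, 2.6]
grip_width: 0.356
```

```bash
python3 goal.py 4 0;  python3 - <<'E'
from h import *; from rig import env
c=env.camera("side"); crop(c,240,100,100,75,8,"pics/d13.png")
E
```

```text
t 19.3 now seat-frame mm [10.  -0.1 10.2] F [-3.4  0.3  2.6] M [0.14 0.7  0.01] grip 31.0
-> 4.0 0.0 (array([-0.  , -0.01,  1.19]), np.float64(0.02))
```

View pics/d13.png

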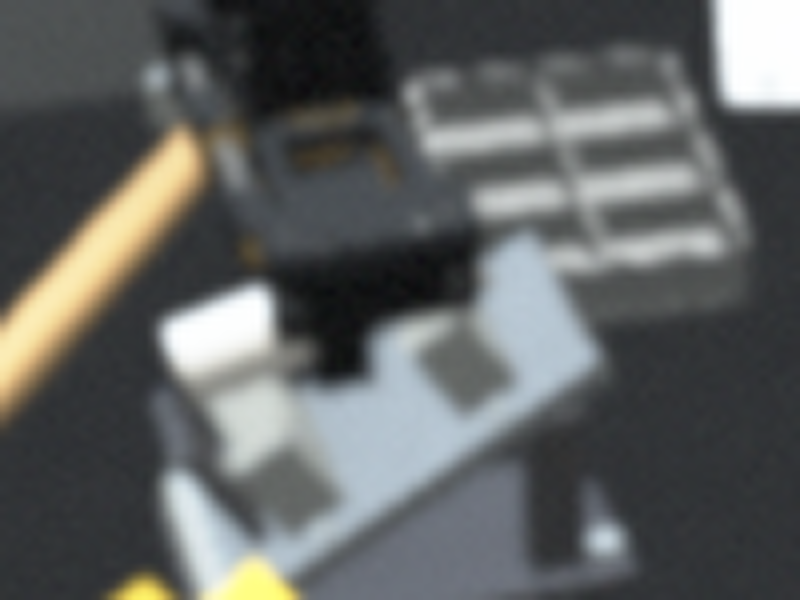

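The tube is swinging in the pads as planned: its near end, at crop (220,320), now slopes down. The force is low. Continuing.

Call:
{"api": "arm_command", "payload": {"linear": [[0,0,0.1],[0,0,0.1],[0,0,0.1],[0,0,0.1],[0,0,0.1],[0,0,0.1],[0,0,0.1],[0,0,0.1],[0,0,0],[0,0,0]], "turn": [0,0,0,0,0,0,0,0,0,0]}}

```text
t: 20.35
ee_pos: [0.5249, 0.2129, 0.0872]
tcp_rot: [-0.0, 0.999, 0.046, 0.001]
contact_force: [1.0, 1.4, 2.7]
grip_width: 0.354
```

```bash
python3 goal.py 4 0;  python3 - <<'E'
from h import *; from rig import env
c=env.camera("side"); crop(c,240,100,100,75,8,"pics/d14.png")
c=env.camera("wrist"); cv2.imwrite("pics/w14.png",c["frame"][:,:,::-1])
E
```

```text
t 20.35 now seat-frame mm [ 6.9 -0.2  3.2] F [1.  1.4 2.7] M [ 0.22 -0.23  0.05] grip 30.8
-> 4.0 0.0 (array([-0.09, -0.02,  0.42]), np.float64(0.0))
```

View pics/d14.png

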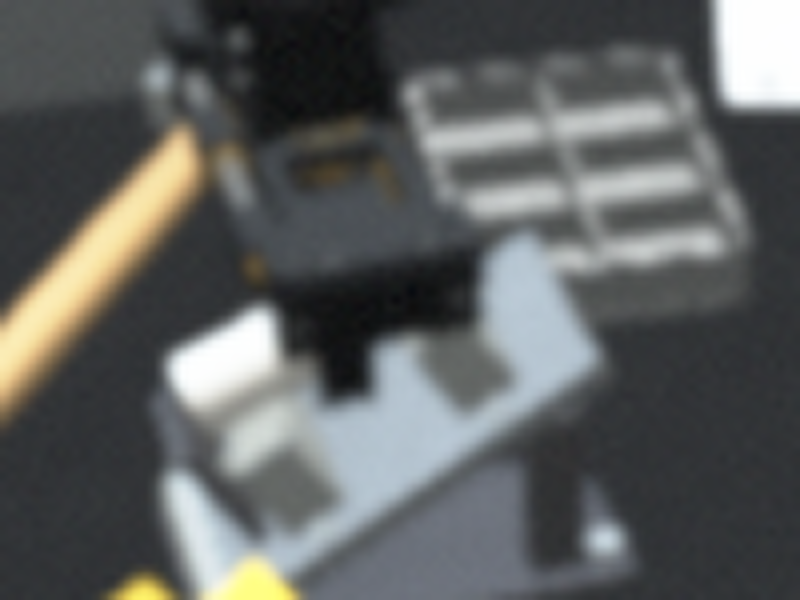

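View pics/w14.png

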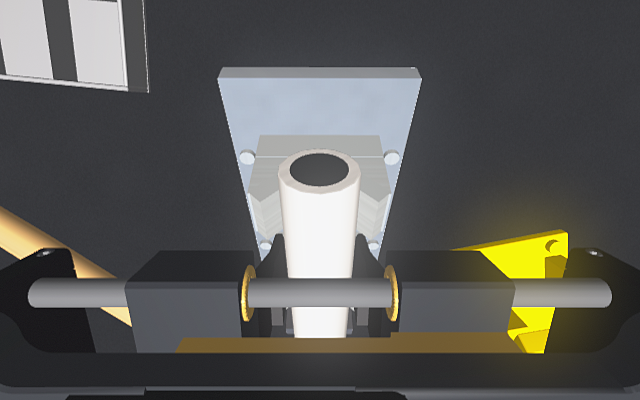

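The tube is almost parallel to the plate, and the moment has changed sign, so the lower end is starting to touch. A few more careful millimetres.

Call:
{"api": "arm_command", "payload": {"linear": [[0,0,0.05],[0,0,0.05],[0,0,0.05],[0,0,0.05],[0,0,0],[0,0,0],[0,0,0],[0,0,0],[0,0,0],[0,0,0]], "turn": [0,0,0,0,0,0,0,0,0,0]}}

```text
t: 21.45
ee_pos: [0.524, 0.2128, 0.0849]
tcp_rot: [0.0, 0.999, 0.046, -0.0]
contact_force: [1.1, 0.6, 2.6]
grip_width: 0.355
```

```bash
python3 goal.py 0 0
```

```text
t 21.45 now seat-frame mm [ 5.  -0.2  1.7] F [1.1 0.6 2.6] M [ 0.16 -0.28  0.05] grip 30.9
-> 0.0 0.0 (array([-0.35, -0.02,  0.39]), np.float64(0.02))
```

Call:
{"api": "arm_command", "payload": {"linear": [[0,0,0.05],[0,0,0.05],[0,0,0.05],[0,0,0],[0,0,0],[0,0,0],[0,0,0],[0,0,0],[0,0,0],[0,0,0]], "turn": [0,0,0,0,0,0,0,0,0,0]}}

```text
t: 22.45
ee_pos: [0.5241, 0.2128, 0.0834]
tcp_rot: [0.0, 0.999, 0.046, -0.0]
contact_force: [0.5, 0.1, 1.7]
grip_width: 0.356
```

```bash
python3 goal.py 0 0
python3 - <<'E'
from h import *; from rig import env; import pickle
c=env.camera("side"); crop(c,240,100,100,75,8,"pics/d15.png")
c=env.camera("wrist"); pickle.dump((c,env.state()),open("w15.pkl","wb")); crop(c,240,120,160,120,5,"pics/w15.png")
E
```

```text
t 22.45 now seat-frame mm [ 4.2 -0.2  0.3] F [0.5 0.1 1.7] M [ 0.12 -0.24  0.03] grip 31.0
-> 0.0 0.0 (array([-0.35, -0.02,  0.24]), np.float64(0.02))
```

View pics/d15.png

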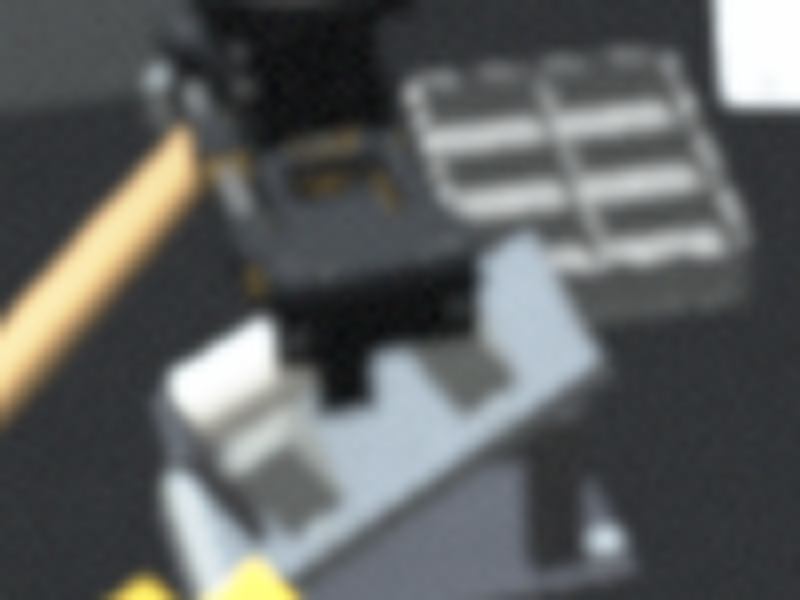

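View pics/w15.png

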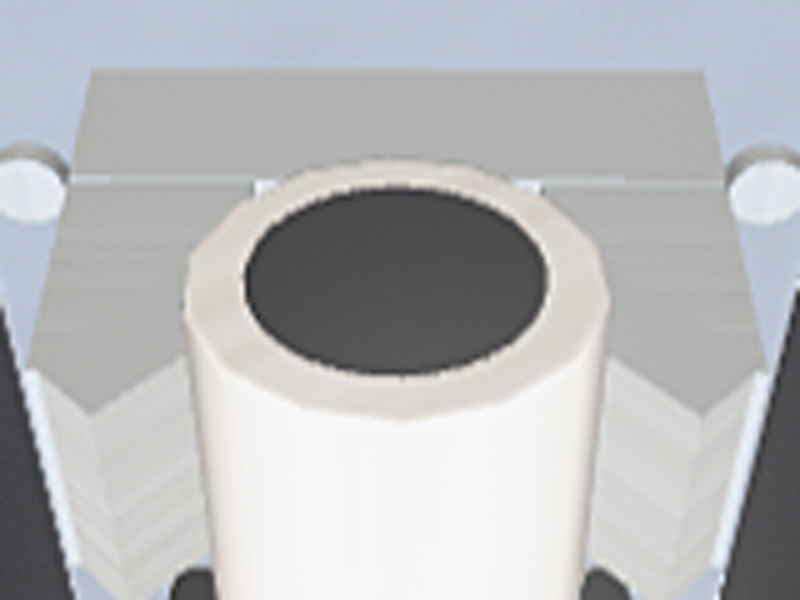

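```bash
cat > rim.py <<'E'
from goal import *
def rimfit(w,ext,off,sc):
    o,Rm=seatpose(*P); a=np.linspace(0,2*np.pi,180)
    def g(p):
        cx,cy,cz,ph=p; u=np.array([np.cos(ph),0,-np.sin(ph)]); n=np.array([np.sin(ph),0,np.cos(ph)]); y=np.array([0,1,0])
        L=np.array([cx,cy,cz])+60*u+16*(np.cos(a)[:,None]*y+np.sin(a)[:,None]*n); q=(proj(w,o+L@Rm.T/1e3)-off+.5)*sc
        return np.array([q[:,0].min()-ext[0],q[:,0].max()-ext[1],q[:,1].min()-ext[2],q[:,1].max()-ext[3]])
    r=least_squares(g,[3,0,0,0],diff_step=1e-3,x_scale=[5,5,5,.1]); return r.x[:3].round(1),np.degrees(r.x[3]).round(1),r.fun.round(1)
if __name__=="__main__":
    w,s=pickle.load(open("w15.pkl","rb"))
    print(rimfit(w,(185,609,160,420),np.array([240,120]),5))
    # check V-model: x=53 face corners in this picture
    Q=np.array([[53,24,46],[53,-24,46],[53,30,0],[53,-30,0],[53,30,46],[53,-30,46]])/1e3
    print(((proj(w,vpts(P,Q))-[240,120]+.5)*5).round(0).tolist(),"seen (93,413),(703,413),(93,70),(703,70),(28,370),(765,370)")
E
python3 rim.py
```

```text
(array([ 2.8, -0. ,  0.9]), np.float64(5.2), array([ 0., -0.,  0., -0.]))
[[88.0, 421.0], [706.0, 421.0], [89.0, 70.0], [706.0, 70.0], [11.0, 421.0], [783.0, 421.0]] seen (93,413),(703,413),(93,70),(703,70),(28,370),(765,370)
```

The V-block model agrees with this view to about 1–2 px. The tube is within about 5° of parallel and about 3 mm short of the stop. A bit further down.

Call:
{"api": "arm_command", "payload": {"linear": [[0,0,0.05],[0,0,0.05],[0,0,0.05],[0,0,0.05],[0,0,0],[0,0,0],[0,0,0],[0,0,0],[0,0,0],[0,0,0]], "turn": [0,0,0,0,0,0,0,0,0,0]}}

```text
t: 23.55
ee_pos: [0.524, 0.2128, 0.0814]
tcp_rot: [0.0, 0.999, 0.046, -0.0]
contact_force: [0.4, 0.5, 3.1]
grip_width: 0.356
```

```bash
python3 goal.py 0 0
python3 - <<'E'
from h import *; from rig import env; import pickle
c=env.camera("wrist"); pickle.dump((c,env.state()),open("w16.pkl","wb")); crop(c,240,120,160,120,5,"pics/w16.png")
E
```

```text
t 23.55 now seat-frame mm [ 3.2 -0.2 -1.4] F [0.4 0.5 3.1] M [ 0.13 -0.2  -0.02] grip 30.9
-> 0.0 0.0 (array([-0.35, -0.02,  0.04]), np.float64(0.01))
```

View pics/w16.png

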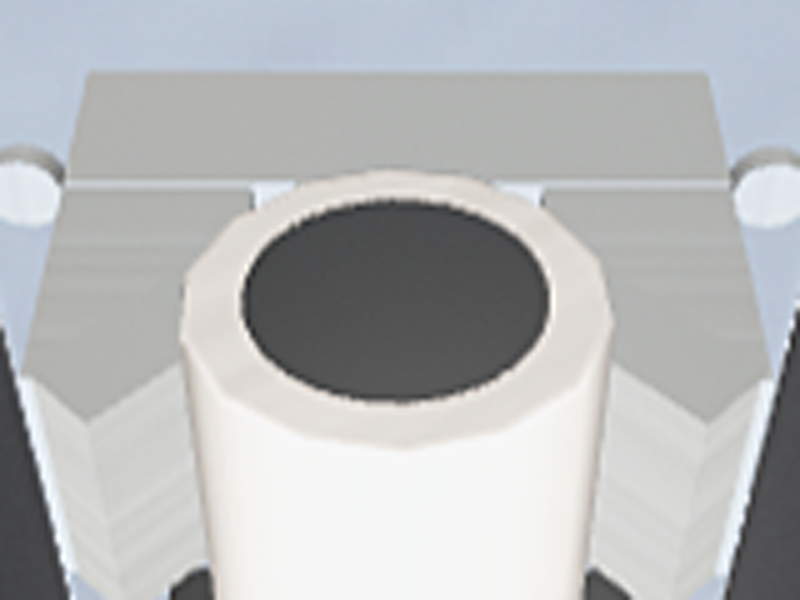

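Run:
```python
from rim import *
w,s=pickle.load(open("w16.pkl","rb")); print(rimfit(w,(181,613,170,450),np.array([240,120]),5))
# predicted rim extents for seated poses
o,Rm=seatpose(*P); a=np.linspace(0,2*np.pi,180)
for cx,cz,ph in [(0,0,0),(3,0,0),(3,0,5),(3,2,0),(3,2,3),(3,3,4),(3,4,4)]:
    ph=np.radians(ph);u=np.array([np.cos(ph),0,-np.sin(ph)]); n=np.array([np.sin(ph),0,np.cos(ph)]); L=np.array([cx,0,cz])+60*u+16*(np.cos(a)[:,None]*[0,1,0]+np.sin(a)[:,None]*n); q=(proj(w,o+L@Rm.T/1e3)-[240,120]+.5)*5
    print(cx,cz,np.degrees(ph),q.min(0).round(0),q.max(0).round(0))
```

```text
(array([ 2.2, -0. , -0.1]), np.float64(3.3), array([ 0.,  0.,  0., -0.]))
0 0 0.0 [179. 210.] [615. 521.]
3 0 0.0 [175. 181.] [619. 492.]
3 0 5.0 [182. 156.] [612. 421.]
3 2 0.0 [172. 197.] [621. 516.]
3 2 3.0000000000000004 [177. 181.] [617. 471.]
3 3 4.0 [177. 184.] [617. 468.]
3 4 4.0 [175. 192.] [618. 480.]
```

About 3° is still left, and the force is only about 4 N. I'll go another 2.5 mm along the plate normal.

Call:
{"api": "arm_command", "payload": {"linear": [[0.02,0,0.05],[0.03,0,0.05],[0.02,0,0.05],[0.03,0,0.05],[0,0,0],[0,0,0],[0,0,0],[0,0,0],[0,0,0],[0,0,0]], "turn": [0,0,0,0,0,0,0,0,0,0]}}

```text
t: 24.6
ee_pos: [0.5246, 0.2129, 0.0793]
tcp_rot: [0.0, 0.999, 0.046, -0.0]
contact_force: [-3.9, 1.3, 4.3]
grip_width: 0.352
```

```bash
python3 goal.py 0 0
python3 - <<'E'
from h import *; from rig import env; import pickle
c=env.camera("wrist"); pickle.dump((c,env.state()),open("w17.pkl","wb")); crop(c,240,120,160,120,5,"pics/w17.png")
c=env.camera("side"); crop(c,240,100,100,75,8,"pics/d17.png")
E
```

```text
t 24.6 now seat-frame mm [ 2.7 -0.  -3.5] F [-3.9  1.3  4.3] M [ 0.16  0.66 -0.  ] grip 30.6
-> 0.0 0.0 (array([-0.41, -0.  , -0.17]), np.float64(0.02))
```

View pics/w17.png

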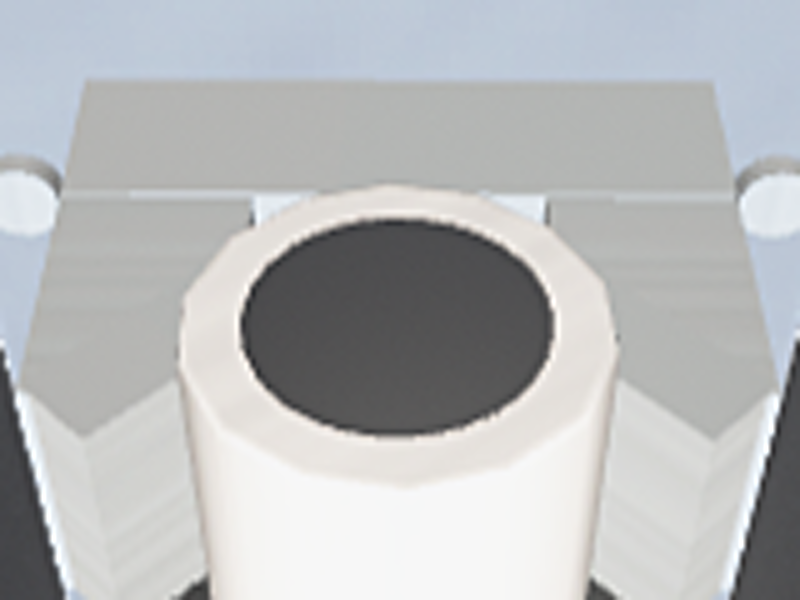

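View pics/d17.png

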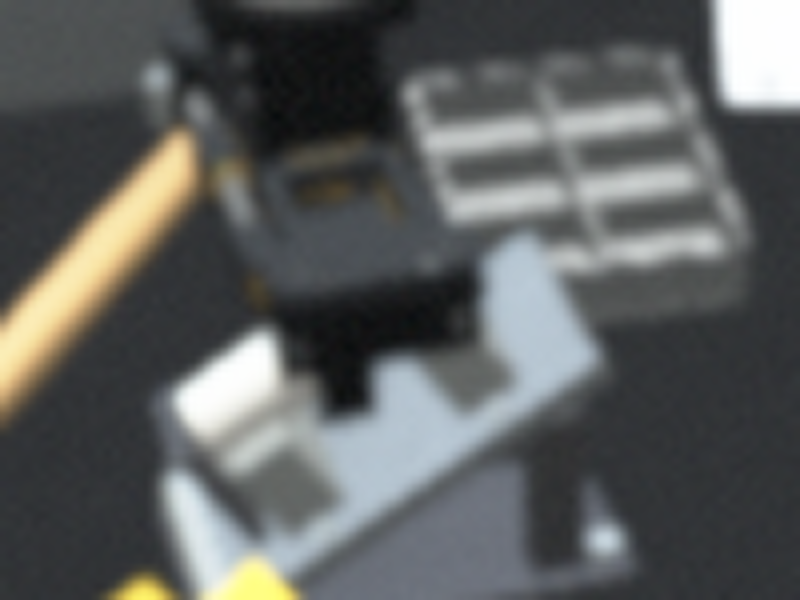

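Run:
```python
from rim import *
w,s=pickle.load(open("w17.pkl","rb")); print(rimfit(w,(179,617,185,488),np.array([240,120]),5))
o,Rm=seatpose(*P); a=np.linspace(0,2*np.pi,180)
for cx,cz,ph in [(0,0,0),(3,0,0),(3,0,2),(3,2,2)]:
    ph=np.radians(ph);u=np.array([np.cos(ph),0,-np.sin(ph)]); n=np.array([np.sin(ph),0,np.cos(ph)]); L=np.array([cx,0,cz])+60*u+16*(np.cos(a)[:,None]*[0,1,0]+np.sin(a)[:,None]*n); q=(proj(w,o+L@Rm.T/1e3)-[240,120]+.5)*5
    print(cx,cz,np.degrees(ph),q.min(0).round(0),q.max(0).round(0))
```

```text
(array([ 1.4,  0. , -2.2]), np.float64(0.9), array([0., 0., 0., 0.]))
0 0 0.0 [177. 222.] [620. 542.]
3 0 0.0 [173. 193.] [624. 513.]
3 0 2.0 [176. 182.] [621. 483.]
3 2 2.0 [173. 198.] [624. 507.]
```

About 1–2° and 3 mm remain. I'll slide it down the slope towards the stop, pressing slightly inwards.

Call:
{"api": "arm_command", "payload": {"linear": [[-0.05,0,0.04],[-0.05,0,0.04],[-0.05,0,0.04],[-0.05,0,0.04],[0,0,0],[0,0,0],[0,0,0],[0,0,0],[0,0,0],[0,0,0]], "turn": [0,0,0,0,0,0,0,0,0,0]}}

```text
t: 25.7
ee_pos: [0.5247, 0.2132, 0.0791]
tcp_rot: [-0.0, 0.999, 0.046, 0.002]
contact_force: [-2.1, 0.2, 8.1]
grip_width: 0.354
```

```bash
python3 goal.py 0 0
python3 - <<'E'
from h import *; from rig import env; import pickle
c=env.camera("wrist"); pickle.dump((c,env.state()),open("w18.pkl","wb")); crop(c,240,120,160,120,5,"pics/w18.png")
E
```

```text
t 25.7 now seat-frame mm [ 2.6  0.1 -3.7] F [-2.1  0.2  8.1] M [ 0.01  0.41 -0.08] grip 30.8
-> 0.0 0.0 (array([-0.41,  0.01, -0.19]), np.float64(-0.01))
```

View pics/w18.png

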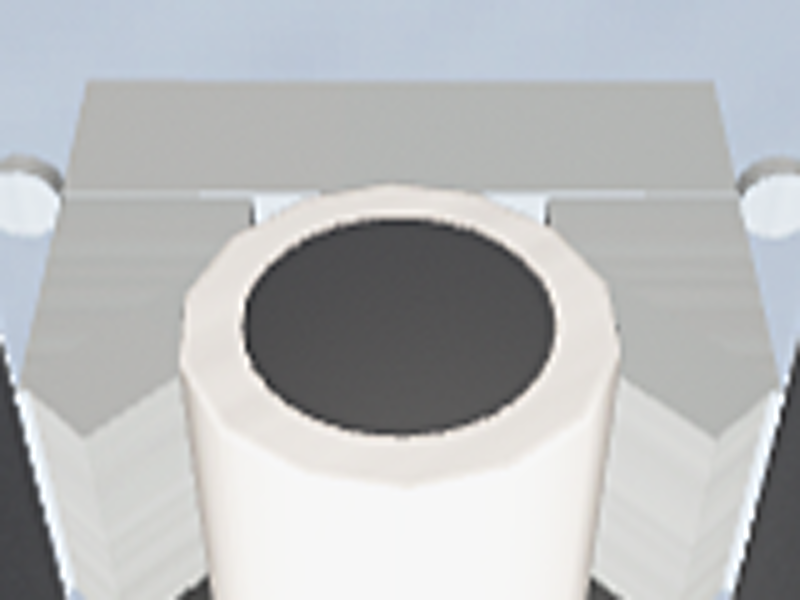

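Only the force rose, to about 9 N. The tube now rests on both Vs. Continuing the slide along the slope.

Call:
{"api": "arm_command", "payload": {"linear": [[-0.08,0,0.04],[-0.08,0,0.04],[-0.08,0,0.04],[-0.08,0,0.03],[0,0,0],[0,0,0],[0,0,0],[0,0,0],[0,0,0],[0,0,0]], "turn": [0,0,0,0,0,0,0,0,0,0]}}

```text
t: 26.75
ee_pos: [0.524, 0.2132, 0.0786]
tcp_rot: [-0.001, 0.999, 0.046, 0.004]
contact_force: [1.9, -0.4, 10.2]
grip_width: 0.354
```

```bash
python3 goal.py 0 0
python3 - <<'E'
from h import *; from rig import env; import pickle
c=env.camera("wrist"); pickle.dump((c,env.state()),open("w19.pkl","wb")); crop(c,240,120,160,120,5,"pics/w19.png")
c=env.camera("side"); crop(c,240,100,100,75,8,"pics/d19.png")
E
```

```text
t 26.75 now seat-frame mm [ 1.6  0.2 -3.7] F [ 1.9 -0.4 10.2] M [ 0.03 -0.38 -0.1 ] grip 30.8
-> 0.0 0.0 (array([-0.32,  0.02, -0.24]), np.float64(-0.04))
```

View pics/w19.png

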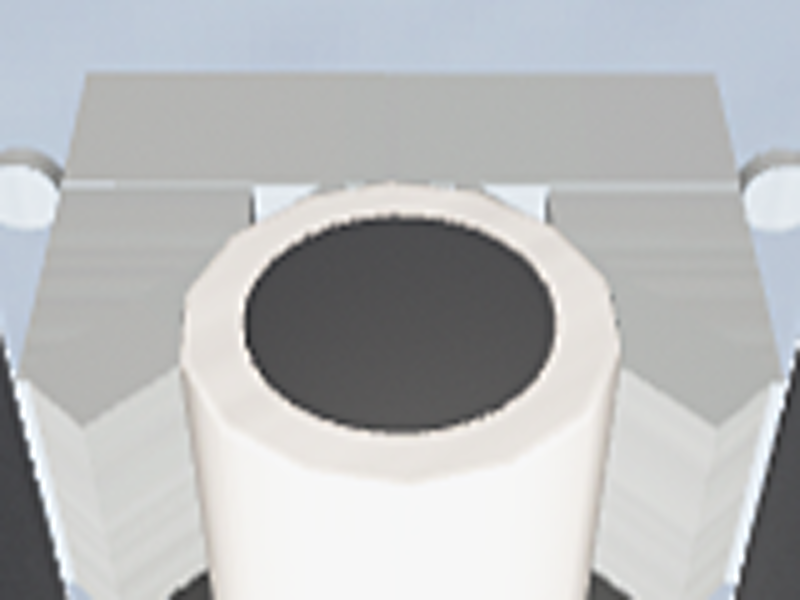

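View pics/d19.png

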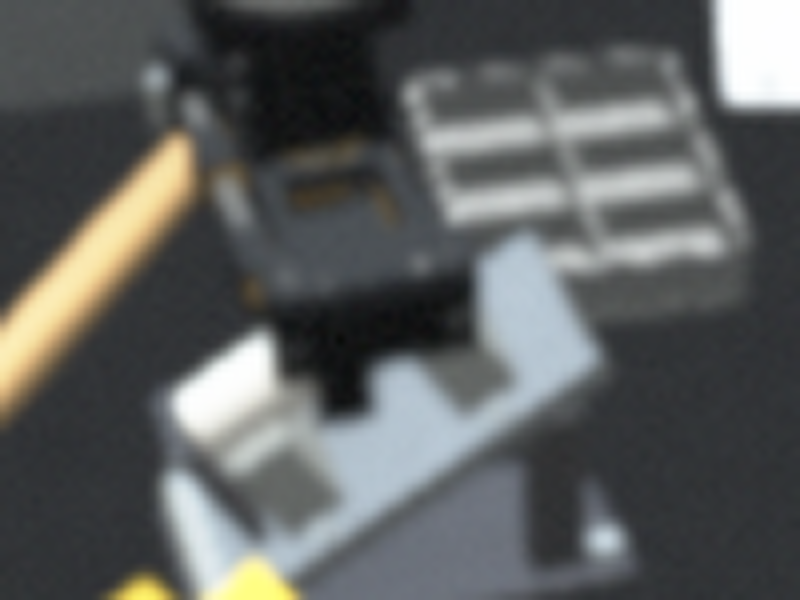

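Run:
```python
from rim import *
w,s=pickle.load(open("w19.pkl","rb"))
Q=np.array([[53,24,46],[53,-24,46],[53,30,0],[53,-30,0]])/1e3
print(((proj(w,vpts(P,Q))-[240,120]+.5)*5).round(0).tolist(),"seen (85,428),(716,428),(87,72),(715,72)")
o,Rm=seatpose(*P); a=np.linspace(0,2*np.pi,180)
print("seen 181 619 182 483")
for cx,cz,ph in [(0,0,0),(1.5,0,0),(3,0,0),(3,-1,0),(3,-2,0),(4,0,0),(3,0,1)]:
    ph=np.radians(ph);u=np.array([np.cos(ph),0,-np.sin(ph)]); n=np.array([np.sin(ph),0,np.cos(ph)]); L=np.array([cx,0,cz])+60*u+16*(np.cos(a)[:,None]*[0,1,0]+np.sin(a)[:,None]*n); q=(proj(w,o+L@Rm.T/1e3)-[240,120]+.5)*5
    print(cx,cz,np.degrees(ph),q.min(0).round(0),q.max(0).round(0))
```

```text
[[80.0, 432.0], [721.0, 432.0], [84.0, 73.0], [718.0, 72.0]] seen (85,428),(716,428),(87,72),(715,72)
seen 181 619 182 483
0 0 0.0 [178. 210.] [622. 526.]
1.5 0 0.0 [176. 195.] [625. 511.]
3 0 0.0 [173. 180.] [627. 496.]
3 -1 0.0 [175. 172.] [625. 484.]
3 -2 0.0 [176. 164.] [624. 473.]
4 0 0.0 [172. 170.] [628. 486.]
3 0 1.0 [175. 175.] [625. 481.]
```

By rim size, the tube is flat in the Vs to within about 1° but about 3 mm short of the stop. I'll push further down-slope with less inward pressing.

Call:
{"api": "arm_command", "payload": {"linear": [[-0.1,0,0],[-0.1,0,0.02],[-0.1,0,0.05],[-0.1,0,0.05],[0,0,0],[0,0,0],[0,0,0],[0,0,0],[0,0,0],[0,0,0]], "turn": [0,0,0,0,0,0,0,0,0,0]}}

```text
t: 27.85
ee_pos: [0.5213, 0.2127, 0.0773]
tcp_rot: [-0.001, 0.999, 0.046, 0.005]
contact_force: [5.0, 0.4, 8.8]
grip_width: 0.359
```

```bash
python3 goal.py 0 0
python3 - <<'E'
from h import *; from rig import env; import pickle
c=env.camera("wrist"); pickle.dump((c,env.state()),open("w20.pkl","wb")); crop(c,240,120,160,120,5,"pics/w20.png")
E
```

```text
t 27.85 now seat-frame mm [-1.4 -0.  -3.4] F [5.  0.4 8.8] M [ 0.05 -1.25  0.  ] grip 31.2
-> 0.0 0.0 (array([-0.04, -0.  , -0.37]), np.float64(-0.02))
```

View pics/w20.png

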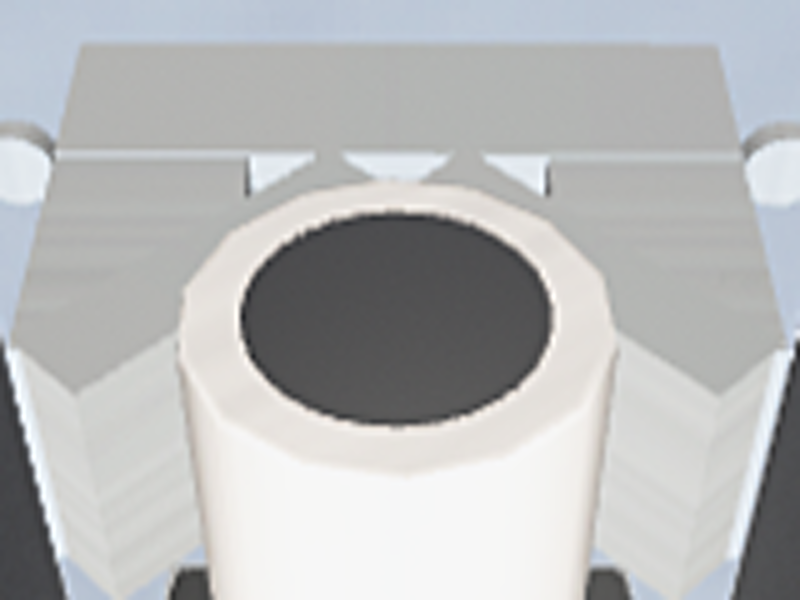

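The tube slid 3 mm. The rim-to-block offset (138 px) now equals the prediction for a tube at the stop, and the axial force rose to 5 N. Releasing.

Call:
{"api": "arm_command", "payload": {"linear": [[0,0,0],[0,0,0],[0,0,0],[0,0,0],[0,0,0],[0,0,0],[0,0,0],[0,0,0],[0,0,0],[0,0,0]], "turn": [0,0,0,0,0,0,0,0,0,0], "jaw": -0.3}}

```text
t: 28.9
ee_pos: [0.516, 0.212, 0.0751]
tcp_rot: [0.0, 0.999, 0.046, 0.0]
contact_force: [-0.8, 0.0, -0.2]
grip_width: 0.648
```

```bash
python3 goal.py 0 0
python3 - <<'E'
from h import *; from rig import env; import pickle
c=env.camera("wrist"); pickle.dump((c,env.state()),open("w21.pkl","wb")); crop(c,240,120,160,120,5,"pics/w21.png")
E
```

```text
t 28.9 now seat-frame mm [-7.  -0.1 -2.8] F [-0.8  0.  -0.2] M [-0.02  0.01  0.  ] grip 56.4
-> 0.0 0.0 (array([ 0.46, -0.01, -0.59]), np.float64(0.02))
```

View pics/w21.png

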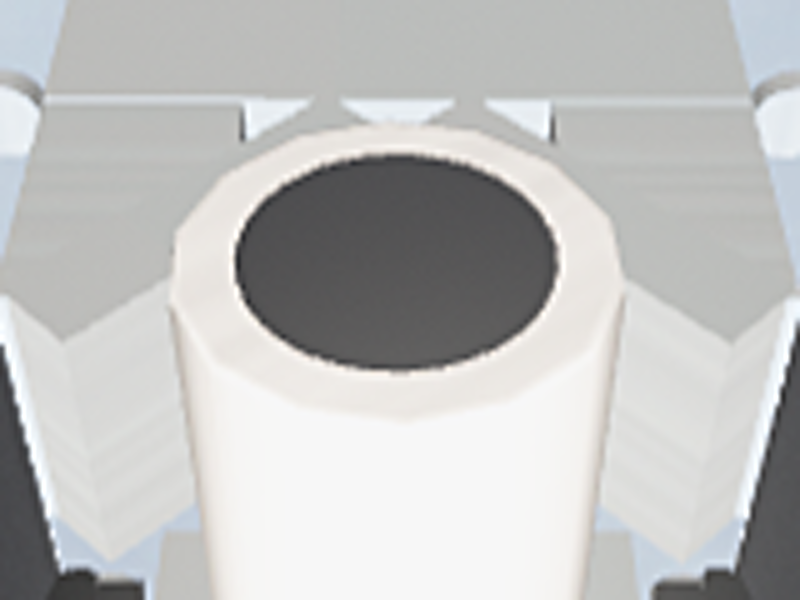

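Released: no contact force, and the tube is lying still in the Vs. I'll lift clear and step back a little so the shut fingertips will press at mid-length.

Call:
{"api": "arm_command", "payload": {"linear": [[0.2,0,-0.3],[0.2,0,-0.7],[0,0,-1],[0,0,-1.5],[0,0,-1.5],[0,0,-1],[-0.5,0,-0.3],[-0.6,0,0],[-0.3,0,0],[0,0,0]], "turn": [0,0,0,0,0,0,0,0,0,0]}}

```text
t: 29.95
ee_pos: [0.5048, 0.2109, 0.1375]
tcp_rot: [0.0, 0.999, 0.047, -0.001]
contact_force: [0.4, 0.2, 0.4]
grip_width: 0.65
```

```bash
python3 goal.py 0 0
python3 - <<'E'
from h import *; from rig import env; import pickle
c=env.camera("wrist"); pickle.dump((c,env.state()),open("w22.pkl","wb")); crop(c,220,40,200,150,4,"pics/w22.png")
c=env.camera("side"); crop(c,240,100,100,75,8,"pics/d22.png")
E
```

```text
t 29.95 now seat-frame mm [14.6 -0.3 56.8] F [0.4 0.2 0.4] M [ 0.01 -0.02 -0.03] grip 56.6
-> 0.0 0.0 (array([ 1.59, -0.03,  5.65]), np.float64(0.05))
```

View pics/w22.png

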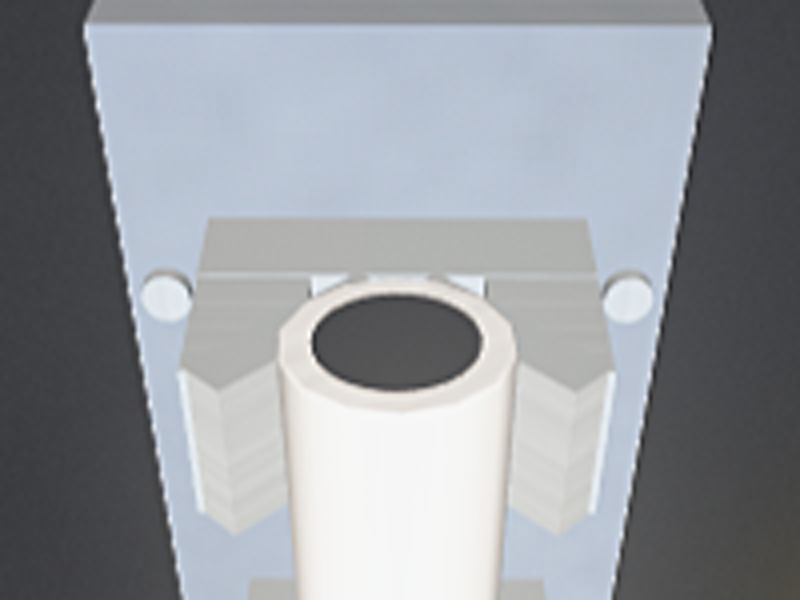

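View pics/d22.png

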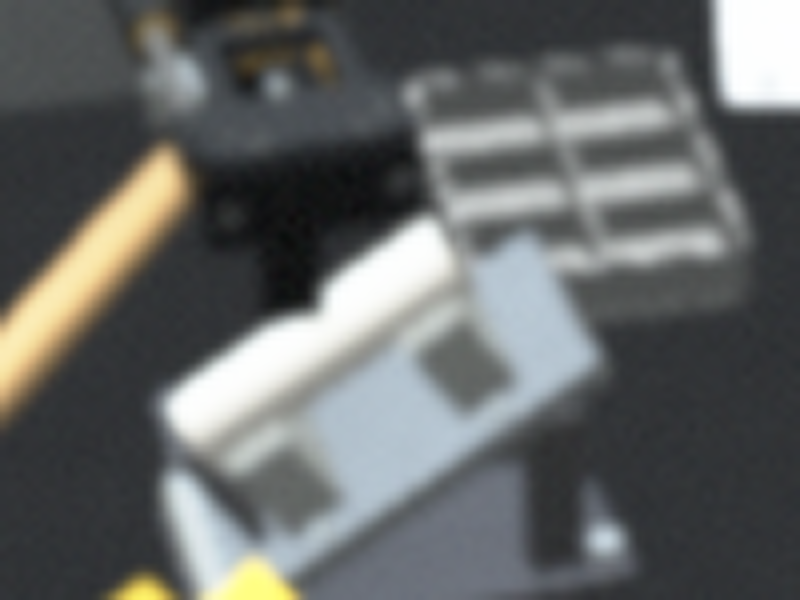

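The tube lies along both Vs with its lower end at the stop tab, at crop (165,405). I'll check the axial fit numerically while shutting the jaws and descending to just above it.

Call:
{"api": "arm_command", "payload": {"linear": [[0,0,0],[0,0,0],[0,0,0],[0,0,0],[0,0,0.3],[0,0,0.4],[0,0,0.4],[0,0,0.4],[0,0,0.2],[0,0,0]], "turn": [0,0,0,0,0,0,0,0,0,0], "jaw": 1}}

```text
t: 31.05
ee_pos: [0.5057, 0.211, 0.1207]
tcp_rot: [0.0, 0.999, 0.046, -0.0]
contact_force: [-0.6, -0.2, 0.4]
grip_width: 0.005
```

Run:
```python
from rim import *
w,s=pickle.load(open("w22.pkl","rb"))
Q=np.array([[53,24,46],[53,-24,46],[53,30,0],[53,-30,0]])/1e3
print(((proj(w,vpts(P,Q))-[220,40]+.5)*4).round(0).tolist(),"seen (219,391),(577,391),(210,218),(588,218)")
o,Rm=seatpose(*P); a=np.arange(16)*np.pi/8
print("seen 279 519 277 411")
for cx,cz,ph in [(0,0,0),(1.5,0,0),(3,0,0),(0,2,0),(0,0,1.5)]:
    ph=np.radians(ph);u=np.array([np.cos(ph),0,-np.sin(ph)]); n=np.array([np.sin(ph),0,np.cos(ph)]); L=np.array([cx,0,cz])+60*u+16*(np.cos(a)[:,None]*[0,1,0]+np.sin(a)[:,None]*n); q=(proj(w,o+L@Rm.T/1e3)-[220,40]+.5)*4
    print(cx,cz,np.degrees(ph),q.min(0).round(0),q.max(0).round(0))
s=env.state(); print(s["ee_pos"],s["contact_force"],s["grip_width"])
c=env.camera("side"); crop(c,240,100,100,75,8,"pics/d23.png")
```

```text
[[217.0, 394.0], [577.0, 394.0], [207.0, 218.0], [588.0, 218.0]] seen (219,391),(577,391),(210,218),(588,218)
seen 279 519 277 411
0 0 0.0 [274. 277.] [520. 419.]
1.5 0 0.0 [273. 267.] [521. 409.]
3 0 0.0 [272. 257.] [522. 399.]
0 2 0.0 [273. 284.] [521. 429.]
0 0 1.5000000000000002 [275. 273.] [520. 408.]
[0.50573915 0.21100413 0.1206538 ] [-0.61942822 -0.22597784  0.37962147] 0.0052220914962333555
```

View pics/d23.png

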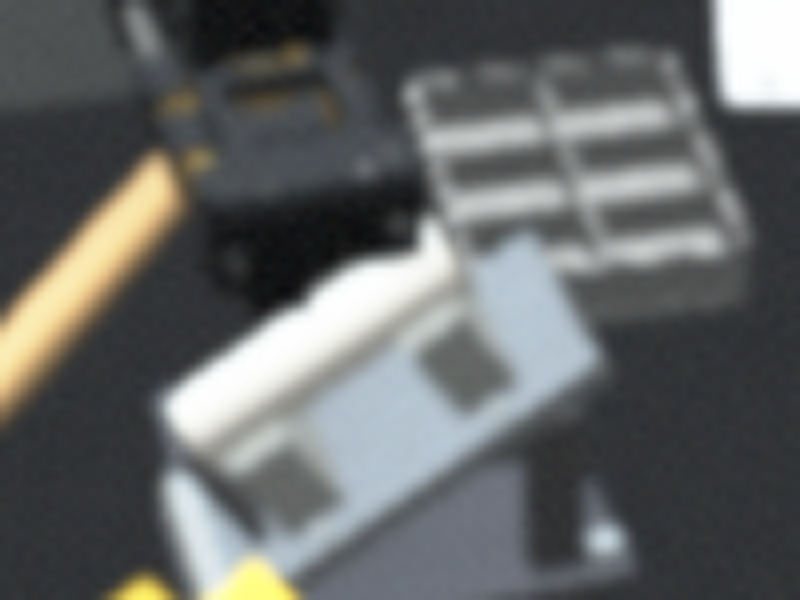

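By the rim fit the tube is at the stop to within about 0.5 mm. Next I'll lower the shut fingertips onto it slowly.

Call:
{"api": "arm_command", "payload": {"linear": [[0,0,0.15],[0,0,0.15],[0,0,0.15],[0,0,0.1],[0,0,0.1],[0,0,0.1],[0,0,0.1],[0,0,0.1],[0,0,0],[0,0,0]], "turn": [0,0,0,0,0,0,0,0,0,0]}}

```text
t: 32.1
ee_pos: [0.5064, 0.2115, 0.1132]
tcp_rot: [0.0, 0.999, 0.046, 0.001]
contact_force: [-3.3, -2.1, 9.5]
grip_width: 0.003
```

Call:
{"api": "arm_command", "payload": {"linear": [[0,0,0.03],[0,0,0.02],[0,0,0],[0,0,0],[0,0,0],[0,0,0],[0,0,0],[0,0,0],[0,0,0],[0,0,0]], "turn": [0,0,0,0,0,0,0,0,0,0]}}

```text
t: 33.1
ee_pos: [0.5064, 0.2116, 0.1131]
tcp_rot: [0.0, 0.999, 0.046, 0.001]
contact_force: [-3.5, -1.3, 13.8]
grip_width: 0.005
```

The push is 13.8 N down (14.3 N total), inside the 10–15 N band, and it was held for about 0.8 s. Backing away straight up.

Call:
{"api": "arm_command", "payload": {"linear": [[0,0,-0.2],[0,0,-0.5],[0,0,-1],[0,0,-2],[0,0,-3],[-1,0,-3],[-1.5,0,-2],[-1,0,-1],[0,0,0],[0,0,0]], "turn": [0,0,0,0,0,0,0,0,0,0]}}

```text
t: 34.1
ee_pos: [0.4711, 0.2075, 0.2376]
tcp_rot: [0.0, 0.999, 0.046, -0.0]
contact_force: [0.4, -0.5, 0.3]
grip_width: 0.004
```

Run:
```python
from h import *; from rig import env; import pickle
c=env.camera("wrist"); s=env.state(); pickle.dump((c,s),open("w24.pkl","wb")); cv2.imwrite("pics/w24.png",c["frame"][:,:,::-1])
print(s["t"],s["ee_pos"],s["contact_force"])
c=env.camera("side"); crop(c,240,100,100,75,8,"pics/d24.png"); cv2.imwrite("pics/d24f.png",c["frame"][:,:,::-1])
c=env.camera("scene"); cv2.imwrite("pics/s24.png",c["frame"][:,:,::-1])
```

```text
34.15 [0.47110273 0.20733262 0.23711995] [ 0.60204498 -0.38742403  0.29348188]
```

View pics/w24.png

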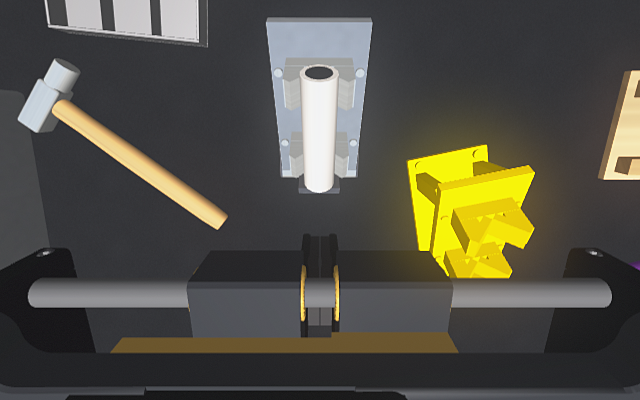

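View pics/d24.png

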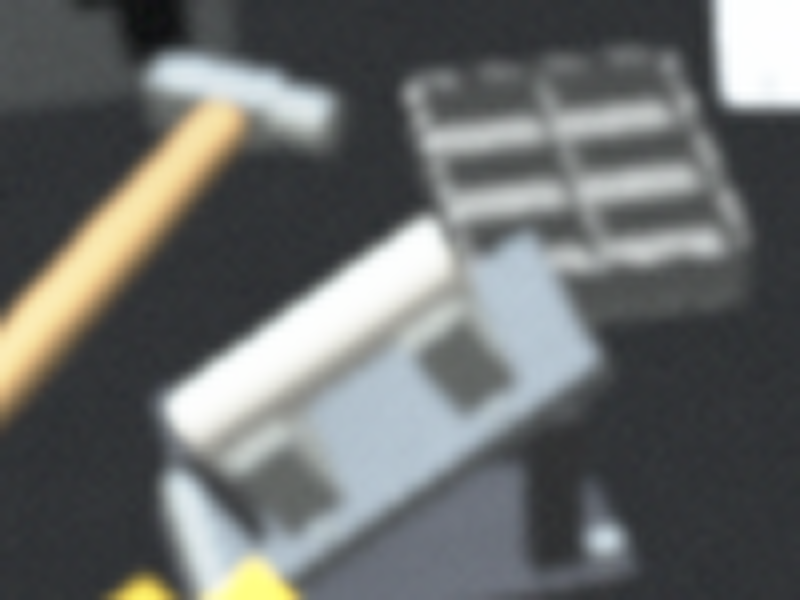

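View pics/s24.png

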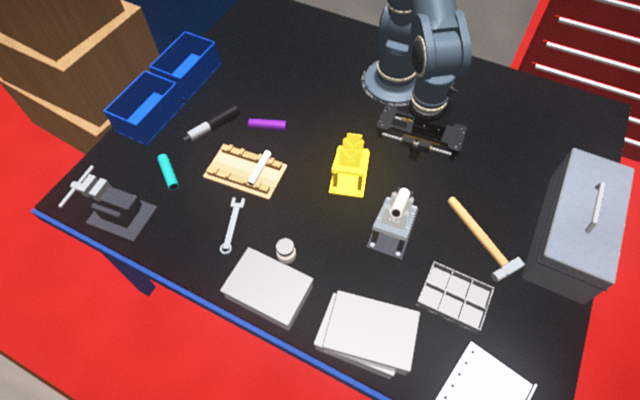

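The side view shows the tube lying parallel in both Vs with its lower end at the tab, and everything else where it was. A last numeric check of the stop contact before handing in.

Run:
```python
from rim import *
from fit1 import mask
w,s=pickle.load(open("w24.pkl","rb")); crop(w,260,50,120,150,4,"pics/w24c.png")
hsv=cv2.cvtColor(w["frame"],cv2.COLOR_RGB2HSV)
o,Rm=seatpose(*P)
def hull(cx,cy,cz,ph,yw):
    u=np.array([np.cos(ph)*np.cos(yw),np.sin(yw),-np.sin(ph)]); v=np.cross([0,0,1.],u); v/=np.linalg.norm(v); n=np.cross(u,v); a=np.linspace(0,2*np.pi,40); ring=16*(np.cos(a)[:,None]*v+np.sin(a)[:,None]*n)
    L=np.vstack([np.array([cx,cy,cz])+k*60*u+ring for k in(-1,1)]); return o+L@Rm.T/1e3
big=cv2.resize(w["frame"][50:200,260:380,::-1],None,fx=4,fy=4,interpolation=cv2.INTER_CUBIC)
def draw(P3,col,close=True): cv2.polylines(big,[((P3-[260,50]+.5)*4).astype(np.int32)],close,col,1)
draw(cv2.convexHull(proj(w,hull(0,0,0,0,0)).astype(np.float32)).reshape(-1,2),(0,0,255))
draw(proj(w,vpts(P,np.array([[-60,-22,54],[-60,22,54],[-60,22,20],[-60,-22,20]])/1e3)),(0,255,0))
draw(proj(w,vpts(P,np.array([[53,-30,0],[53,30,0],[53,24,46],[53,0,22],[53,-24,46]])/1e3)),(255,0,0))
cv2.imwrite("pics/w24o.png",big)
```

```text
(no output)
```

View pics/w24c.png

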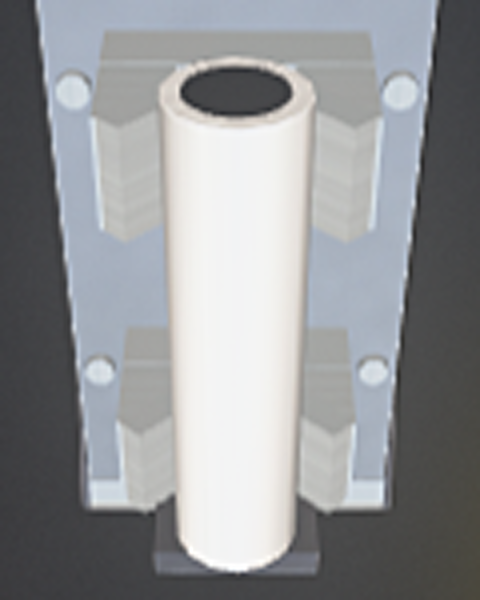

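View pics/w24o.png

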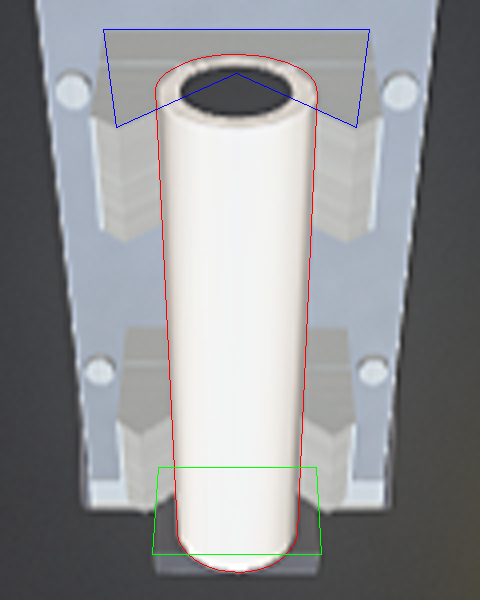

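The outline predicted for a fully seated tube at the stop overlays the picture to within about 1 px. Handing in.

Run:
```python
from rig import env
print(env.hand_in()); print(env.state()["t"])
```

```text
the job is handed in; nothing more can be done
None
the job is handed in; nothing more can be done
```

The thicker tube is in the grey V-blocks, lying along both Vs with its lower end at the stop. I handed the job in at about 34 s, with the gripper clear and reading no contact.

**First grasp missed:** the real fingertips sit about 33 mm nearer the wrist than the reported TCP implies. The jaws slid off the tube's top with about 16 N of upward force. The tube stayed in its place, so I measured the offset from the pictures and the second grasp held.

**Placing:** the tool cannot tilt, so I let the tube swing 30° in the pads against the upper V at about 3–5 N. I then slid it about 3 mm down to the stop and let go with it resting on both Vs. The highest force I read while placing it was about 10 N.

**Push:** I pressed with the shut fingertips at mid-length for about 0.8 s. The wrist read 13.8 N down (14.3 N total).

**Last checks:**
- **Seating:** the outline of a fully seated tube matched the final wrist picture to about 1 px, and the side view shows the tube parallel to the plate.
- **Rest of the bench:** in the last pictures the thin tube and the other things appear where they were.
- **Disagreements:** a fit with height and tilt left free put the seat about 3 mm lower and tilted 29.2°, against the stated 107 mm and 30°. The scene camera is also about 1 px off against the wrist camera. Neither affected the result.

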